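# Set the lift-off pallet back on its seats and load a blank against its stops

## Task

Put the aluminium pallet back into the marking machine: lower it gently, without dropping it, so that its three ball feet settle fully home in the cone, the groove and on the flat pad of the seat base, and let go of it. Then lay the square-sided wooden blank flat on the bare side of the pallet, again without dropping it, and slide it home along the plate, its long side flush against the fence and its end against the end stop, with the pallet still home on its seats, and leave it there. Leave the other things on the bench where they are.

Things in the scene. Friction and masses are not known exactly. Their poses are not given: they have to be found in the camera images.
- pallet: lift-off carrier, loose, about 0.86 kg: aluminium plate 160 x 140 x 8 mm on three 22 mm steel ball feet. Origin at the level of the balls' bottoms, z up. Plate: x -84 to 76, y -68 to 72, z 26 to 34 mm. It starts on the bench right of the machine. Home, its origin is over seat_base, 8.6 mm higher, axes parallel to that point's; it fits this one way round only, held by its weight alone
- fence (a point): middle of the top edge of the pallet's fence, 64 mm above the pallet's origin. The fence is a straight aluminium bar along the pallet's x over its middle: x -64 to 62, y -7 to 7, z 34 to 64 mm (14 thick, 30 tall above the plate). Lift the pallet by it: it balances here within 3 mm. The bare side is +y of it; on its -y side a plywood test strip and steel clamp bar are fixed, y -63 to -36, up to z 44 mm
- datum_corner (a point): where fence face (pallet y 7), plate top (z 34) and end stop face (x 62) would meet, on the pallet's bare side. The end stop is an aluminium block at the pallet's +x end: x 62 to 76, y 12 to 60, z 34 to 54 mm; its stop face looks to -x. Sliding the blank on the plate takes 1 to 2 N; only weight holds the pallet, so push lightly
- blank: plain hardwood blank, loose, 130 mm long (its x), 50 mm wide (y), 40 mm high (z), about 0.19 kg; origin at the centre of its underside. It lies flat on the bench at the robot's right, farther off than the pallet. Its ends are alike, either may meet the stop. Home, its origin is at x -3, y 32, z 34 mm in the pallet's frame, its x parallel to the pallet's x
- seat_base (a point): middle of the top of the aluminium seat base, 176 x 160 mm, on the bed of the fixed marking machine, 35 mm above the bench; x away from the robot, y towards the machine's gantry, z up. The machine's open frame of dark rails, 61 mm high, surrounds it: rails along x start 123 mm off in -y, rails along y 168 mm off in +x and -x
- head (a point): top of the marking head, 190 mm above the bench, 95 mm in +x and 171 mm in +y from seat_base; the black head with cooling fins is 52 x 50 mm. It hangs on the gantry, parked on the +y side: a dark beam along x, 205 to 225 mm in +y from seat_base, 86 to 126 mm high. Keep clear of both
- cone_seat (a point): where the centre of the ball foot in the cone lies when home. The cone is a 60 degree hollow in a round steel cup 40 mm across and 21 mm high at x 62, y 56 mm from seat_base, its mouth 27 mm wide; this point is 19.6 mm above the top of the seat base. Axes as seat_base
- groove_seat (a point): where the centre of the ball foot in the groove lies when home. The groove is a 60 degree vee, 27 mm wide at the top, in a steel block 44 x 40 x 21 mm at x -62, y 56 mm from seat_base; the vee runs along x, towards the cone; this point is 19.6 mm above the top of the seat base. Axes as seat_base
- flat_seat (a point): where the centre of the ball foot on the flat pad lies when home: the pad is a steel disc 36 mm across, 8.6 mm high, at x 0, y -54 mm from seat_base; this point is 11 mm above the pad. Axes as seat_base
- foot_a (a point): centre of the ball foot that belongs in the cone: under the pallet at x 62, y 56, z 11 mm, below the corner with the end stop
- foot_b (a point): centre of the ball foot that belongs in the groove: under the pallet at x -62, y 56, z 11 mm
- foot_c (a point): centre of the ball foot that belongs on the flat pad: under the pallet at x 0, y -54, z 11 mm
- chuck: bystander: four-jaw scroll chuck for the lathe, steel, 98 mm across, 68 mm high, 1.9 kg, jaws up; origin under its centre
- gouge: bystander: long turning gouge lying on the bench, wooden handle with a brass ferrule and a steel blade, about 455 mm long, up to 36 mm high; x along it towards the blade
- goblet: bystander: turned pale wooden goblet, not yet hollowed, 118 mm high, 68 mm across; origin under its foot
- wax_jar: bystander: amber jar of finishing wax, 72 mm across, 62 mm high; origin under its centre
- tool_rest: bystander: T-shaped steel tool rest of the lathe lying flat, a 130 mm bar with a round 24 mm post; up to 24 mm high
- drill_chuck: bystander: steel drill chuck with a taper shank, lying down, 124 mm long, 48 mm high
- brush: bystander: wooden bench brush lying with its bristles up, 255 mm long, 52 mm high
Things that resemble listed ones, but are neither listed nor needed, are in the scene too. Leave any orange or purple look-alike of the blank alone.

How it is judged (in metres and radians):
On the way, in this order (a step that is already met when the one before it is completed fails the run):
1. the pallet is home on the cone, groove and flat, each foot within 2.5 mm of its place, and let go (distance between foot_a and cone_seat below 0.0025 m and distance between foot_b and groove_seat below 0.0025 m and distance between foot_c and flat_seat below 0.0025 m and contact force between the fingers and pallet below 0.3 N), for 0.3 s.
2. the blank lies flat on the bare side of the pallet, the pallet still home (distance between foot_a and cone_seat below 0.0025 m and distance between foot_b and groove_seat below 0.0025 m and distance between foot_c and flat_seat below 0.0025 m and z of blank in the frame of pallet between 0.032 and 0.036 m and y of blank in the frame of pallet between 0.028 and 0.095 m and x of blank in the frame of pallet between -0.09 and 0.01 m and angle between the z axis of blank and the z axis of pallet, either way round below 0.03 rad), for 0.2 s.
At the end, for the whole second after the job is handed in: Each ball foot is within 2.5 mm of its place in the cone, in the groove and on the flat. The blank lies flat on the bare side, under 2 mm from the fence and under 2 mm from the end stop, parallel to the fence within 0.025 rad. All is let go and at rest, the other things where they were (distance between foot_a and cone_seat below 0.0025 m and distance between foot_b and groove_seat below 0.0025 m and distance between foot_c and flat_seat below 0.0025 m and y of blank in the frame of pallet between 0.03 and 0.034 m and x of blank in the frame of pallet between -0.005 and -0.001 m and z of blank in the frame of pallet between 0.032 and 0.036 m and angle between the x axis of blank and the x axis of pallet, either way round below 0.025 rad and angle between the z axis of blank and the z axis of pallet, either way round below 0.025 rad and linear speed of each of blank, pallet below 0.01 m/s); the robot touches nothing.
It fails at once if the pallet is dropped: it falls faster than 0.25 m/s while no finger holds it (a free fall of more than 3 mm) (linear speed of pallet above 0.25 m/s and contact force between the fingers and pallet below 0.3 N).
It fails at once if the pallet is rammed into its seats (more than 150 N between the pallet and the machine) (contact force between pallet and machine above 150 N).
It fails at once if the blank is dropped: it falls faster than 0.4 m/s while no finger holds it (a free fall of more than 8 mm) (linear speed of blank above 0.4 m/s and contact force between the fingers and blank below 0.3 N).
It fails at once if another thing on the bench is moved by more than 30 mm (distance of any of chuck, gouge, goblet, wax_jar, tool_rest, drill_chuck, brush from where it was at the start of the episode above 0.03 m).
It also fails if it takes over 66 s, if anything falls off the work surface, if the arm or the gripper's body presses on something with over 40 N, if the wrist force passes 120 N, or if a joint passes its speed limit or range.

## Robot

A 6-joint arm with a two-finger parallel gripper is mounted at the origin on the work surface. World frame = base frame: x ahead of the robot, y to its left, z up, the work surface at z = 0. Lengths are in m, angles in degrees, forces in N, time in s.
With the tool pointing down it reaches from about 0.35 to 0.875 m from the base axis. Payload 4.2 kg.
Tool frame: the origin (TCP) lies between the finger pads; the fingertips stand 17 mm ahead of it and the grasp point (between the pads) lies 2 mm behind it; z points along the fingers, y is the direction in which the jaws open and shut (so a half turn about z gives the same grasp; the last joint's range is limited). The gripper opens to 87 mm and grips with 3 to 60 N. Pads are 19 mm wide; open, the fingers measure 117 mm over their backs; the gripper's body (75 mm by 190 mm) begins 51 mm behind the grasp point.
Start: joints at [-58.006, 22.042, 0.453, 0, -68.411, -14.817], TCP at [0.185, -0.597, 0.24] pointing down, gripper open.
Joint ranges: [-179.83, 179.83], [-69.29, 118.12], [-61.27, 80.66], [-181.25, 117.63], [-171.15, -9.14], [-177.46, 177.46]. Speed limits (degrees/s): [159.86, 159.86, 180, 180, 180, 180].

## Interface

Orientations are given as a 3x3 rotation matrix whose columns are the frame's x, y, z axes.
In Python, from station import r gives the robot as it stands.
- The arm moves only by the shell command python3 -m creep 'ROWS'. ROWS is JSON, a list of rows, each a list of 7 numbers: the opening, from 0 (shut) to 1 (fully open), then the shift along the tool's x, y, z scaled (see below), then the turn, a rotation vector about the tool's x, y, z scaled (see below). A call has 1 to 5 rows; each row is the pose to reach, as a shift and turn from the pose measured when the call began, along the tool's axes at that moment, turning the shorter way round; what a row does not reach only later rows make up. The controller multiplies each number of a shift by 300 mm and each number of a turn by 180 degrees. A row lasts 1/12 s, in which the tool goes at most 41.7 mm and 7.16 degrees, less where a joint would pass 70% of its speed; a pose out of reach is approached as far as the arm can. A call with a number of a shift or a turn outside -1 to 1 is refused whole. A call with a gripper value outside its range is refused whole. The fingers move at their own pace and stop on an object; the grip force is fixed at half the most. Time passes only in rows, so rows that repeat a pose let the fingers close. It gives the time, the measured TCP pose, the force and the opening at its end, in the units of the state.
- r.sense(): the state, without advancing time (a new reading comes with each control period).
- r.capture(name): name is "scene" or "top" or "wrist"; returns the picture (384x512x3 uint8, blue, green, red); there is no depth.
- r.camera_model(name): a dict with "mtx" (3x3 intrinsics, pixels), "dist" ([k1, k2, p1, p2, k3] as OpenCV has them; the pictures are not rectified), "R" (3x3) and "t" (3): a world point X has camera coordinates R X + t; the wrist camera has in their place "mount" (4x4, takes a point from camera to tool coordinates, whose origin is the TCP and whose axes are the flange's). Camera axes: x right, y down, z forward; pixel columns grow to the right and rows downward; lengths in m; the calibration is good to about 2 mm. A picture is of the moment at which its call begins: read the wrist's pose just before it. camera_model takes no time and is no camera call.
- r.finish_job(): hands the job in, once; it reports no verdict.
Trained networks look in the newest picture that a camera, given by its name, has taken for a name from the list of things; names that differ only in an ending like _2 or _b are one class to them, and where a whole thing is asked for, a point or a joint stands for the part that bears it (a point fixed in the world has none). Each returns a list of dicts, best first, with "score" (0 to 1); they miss things now and then, are a little off and sometimes report something else, mostly with a low value. They report only what shows in the picture. A call takes as long as a camera call. They do not tell look-alikes from the thing itself.
- r.recognise(camera, target): "rect" ([left, top, right, bottom] as shares, 0 to 1, of the picture: columns of its width, rows of its height, round what is visible of it).
- r.outline_of(camera, target): "pixels" (384x512 bool, what is visible of it) and "rect" ([left, top, right, bottom] as shares, 0 to 1, of the picture: columns of its width, rows of its height, round what is visible of it).
The state is a dict: "time_s": time; "joints": joint angles; "joint_velocities": joint speeds; "effort": joint torques, N m; "tcp_pos": TCP position; "ee_rot": TCP orientation; "wrist_force": force on the tool from outside, world axes, zero at the start; "moment": the same for the moment, N m; "gripper_width": opening from 0.0 (shut) to 1.0 (fully open).
Only numpy, scipy, OpenCV 4.12 (cv2) and the standard library are available. Lean on these libraries where they do the work, as an engineer would, in place of code of your own. Each camera call takes 0.05 s, during which the arm holds its last target.

## Working session

There is one attempt and no reset: what is moved stays moved. The work goes in short steps, Python scripts to look and compute and a shell command to move; the robot and the scene stay as the last step left them, time stands still between calls to the robot, and variables do not carry over. Pictures are saved under pics/ and viewed, and the job is handed in when it is done.

```bash
mkdir -p pics; ls
python3 - <<'E'
from station import r
import cv2
print(r.sense())
for c in ["scene","top","wrist"]:
    im=r.capture(c); cv2.imwrite(f"pics/a_{c}.png",im)
    m=r.camera_model(c); print(c,m)
E
```

```text
pics
{'time_s': 0.0, 'joints': array([-5.80072926e+01,  2.20917833e+01,  3.78856201e-01, -2.82165235e-02,
       -6.84102143e+01, -1.48163340e+01]), 'joint_velocities': array([-0.02835144,  0.03663356, -0.07821325,  0.05848612,  0.0035588 ,
       -0.07104651]), 'effort': array([ 1.47653964e-05, -3.90666497e+01,  1.87407446e+01,  4.22001064e+00,
        1.09806040e-02, -1.86892989e-04]), 'tcp_pos': array([ 0.18441781, -0.59658037,  0.23844448]), 'ee_rot': array([[-9.55453822e-01, -2.95139680e-01, -7.50290649e-04],
       [-2.95140614e-01,  9.55451596e-01,  2.06536475e-03],
       [ 1.07295306e-04,  2.19480189e-03, -9.99997586e-01]]), 'wrist_force': array([-0.22031456,  0.60397334,  0.8880116 ]), 'moment': array([ 0.05283082, -0.02159981, -0.05955512]), 'gripper_width': 1.002124333868993}
scene {'mtx': array([[422.31307283,   0.        , 251.20220927],
       [  0.        , 422.31307283, 192.36249911],
       [  0.        ,   0.        ,   1.        ]]), 'dist': array([-0.03426016,  0.        ,  0.        ,  0.        ,  0.        ]), 'R': array([[-0.16544676,  0.98611954,  0.01398664
[... 539 characters left out ...]
20852443e-02,  6.61905681e-04, -9.97398255e-01]]), 't': array([-0.21262224,  0.47117722,  1.68093758])}
wrist {'mtx': array([[281.24691688,   0.        , 250.83534305],
       [  0.        , 281.24691688, 187.61526896],
       [  0.        ,   0.        ,   1.        ]]), 'dist': array([0.00196774, 0.        , 0.        , 0.        , 0.        ]), 'mount': array([[-1.31096173e-03, -9.67510964e-01, -2.52825665e-01,
         6.95734744e-02],
       [ 9.99998994e-01, -1.40520381e-03,  1.92186509e-04,
        -6.27921726e-04],
       [-5.41214142e-04, -2.52825159e-01,  9.67511833e-01,
        -1.45673723e-01],
       [ 0.00000000e+00,  0.00000000e+00,  0.00000000e+00,
         1.00000000e+00]])}
```

View pics/a_scene.png

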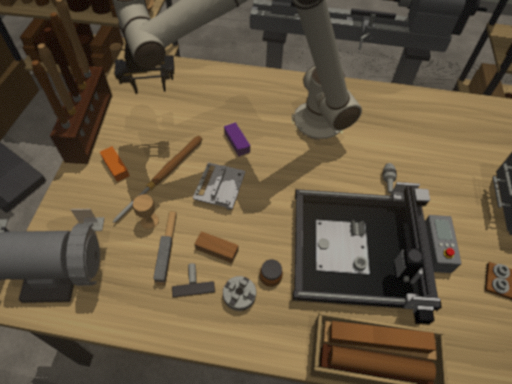

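View pics/a_top.png

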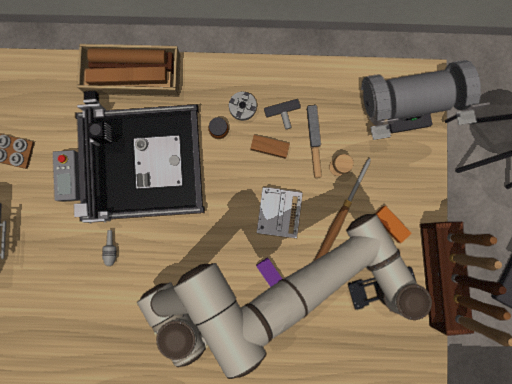

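View pics/a_wrist.png

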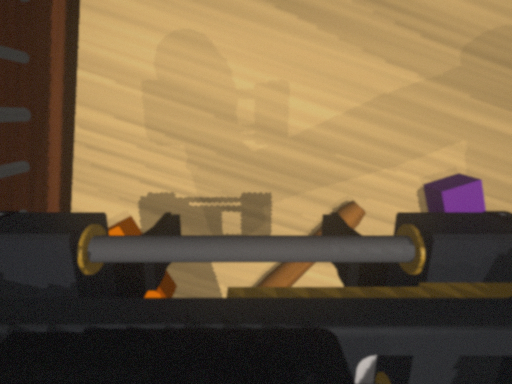

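The scene view shows the pallet at about (218,186), the blank at about (216,247), the machine on the right with its seat base at about (342,246), and orange and purple look-alikes. In the top view the pallet is at (280,212), the blank at (270,146) and the seat base at (158,162). Next: enlarged crops and outlines.

```bash
cat > h.py <<'E'
from station import r
import numpy as np, cv2
from scipy.spatial.transform import Rotation as Rn
def cam(c,st=None):
    m=r.camera_model(c)
    if c=="wrist":
        st=st or r.sense(); T=np.eye(4);T[:3,:3]=st['ee_rot'];T[:3,3]=st['tcp_pos']
        W=np.linalg.inv(T@m['mount']); return m['mtx'],m['dist'],W[:3,:3],W[:3,3]
    return m['mtx'],m['dist'],m['R'],m['t']
def proj(C,X):
    K,d,R,t=C
    return cv2.projectPoints(np.atleast_2d(np.array(X,float)),cv2.Rodrigues(R)[0],t,K,d)[0][:,0]
def unproj(C,uv,z):
    K,d,R,t=C
    n=cv2.undistortPoints(np.array(uv,float).reshape(-1,1,2),K,d)[:,0]
    D=np.c_[n,np.ones(len(n))]@R; o=-R.T@t
    return o+D*((z-o[2])/D[:,2])[:,None]
E
python3 - <<'E'
from h import *
for c in ["top","scene"]:
    im=r.capture(c); np.save(f"pics/{c}0.npy",im)
    b={'top':(90,90,320,250),'scene':(180,120,440,310)}[c]
    x0,y0,x1,y1=b
    s=800/(x1-x0)
    cv2.imwrite(f"pics/z_{c}.png",cv2.resize(im[y0:y1,x0:x1],None,fx=s,fy=s,interpolation=cv2.INTER_CUBIC)); print(s)
    for t in ["pallet","blank","fence","chuck","goblet","gouge","head","cone_seat"]:
        o=r.outline_of(c,t)
        for q in o[:3]:
            ys,xs=np.nonzero(q['pixels'])
            if len(xs)<5: continue
            pts=np.c_[xs,ys].astype(np.float32)
            rc=cv2.minAreaRect(pts)
            print(c,t,round(q['score'],2),rc,len(xs),unproj(cam(c),[rc[0]],0.0).round(3))
E
```

```text
3.4782608695652173
top pallet 0.67 ((278.768798828125, 212.47950744628906), (42.0522575378418, 47.023197174072266), 8.880660057067871) 1866 [[ 0.399 -0.32   0.   ]]
top blank 0.89 ((269.6176452636719, 146.5294189453125), (37.350486755371094, 16.249887466430664), 14.03624439239502) 602 [[ 0.634 -0.282  0.   ]]
top blank 0.83 ((391.4215393066406, 224.167236328125), (39.53330612182617, 15.986821174621582), 51.709835052490234) 565 [[ 0.369 -0.72   0.   ]]
top blank 0.58 ((268.59552001953125, 271.7528381347656), (27.559947967529297, 14.839971542358398), 57.9946174621582) 387 [[ 0.191 -0.289  0.   ]]
top fence 0.69 ((279.2328796386719, 212.5530242919922), (41.50990676879883, 49.386898040771484), 8.426968574523926) 1932 [[ 0.399 -0.322  0.   ]]
top goblet 0.8 ((341.75, 165.25001525878906), (19.798988342285156, 24.748737335205078), 45.0) 418 [[ 0.574 -0.541  0.   ]]
top gouge 0.63 ((344.5, 209.0), (9.838698387145996, 107.77847290039062), 26.56505012512207) 646 [[ 0.418 -0.553  0.   ]]
top head 0.57 ((126.25982666015625, 154.28729248046875), (132.6051788330078, 148.81787109375), 86.5317687988
[... 1712 characters left out ...]
12, 179.50001525878906), (9.899496078491211, 123.03656768798828), 45.0) 876 [[ 0.397 -0.546  0.   ]]
scene gouge 0.52 ((377.4922180175781, 252.8898468017578), (167.38650512695312, 142.61148071289062), 1.1457629203796387) 17661 [[0.553 0.233 0.   ]]
scene head 0.84 ((377.4794616699219, 252.78672790527344), (167.3731231689453, 142.4374237060547), 1.1344215869903564) 17532 [[0.553 0.233 0.   ]]
scene cone_seat 0.87 ((377.0103454589844, 253.22792053222656), (166.37330627441406, 141.93255615234375), 1.134421706199646) 17729 [[0.555 0.232 0.   ]]
scene cone_seat 0.26 ((216.69639587402344, 246.57603454589844), (44.07136917114258, 20.606746673583984), 21.161256790161133) 846 [[ 0.62  -0.282  0.   ]]
```

```bash
ls pics
```

```text
a_scene.png
a_top.png
a_wrist.png
scene0.npy
top0.npy
z_scene.png
z_top.png
```

View pics/z_top.png

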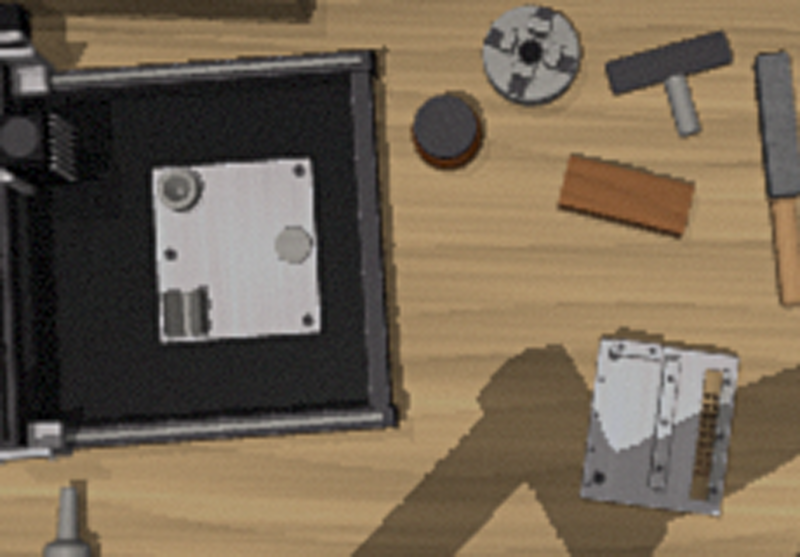

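View pics/z_scene.png

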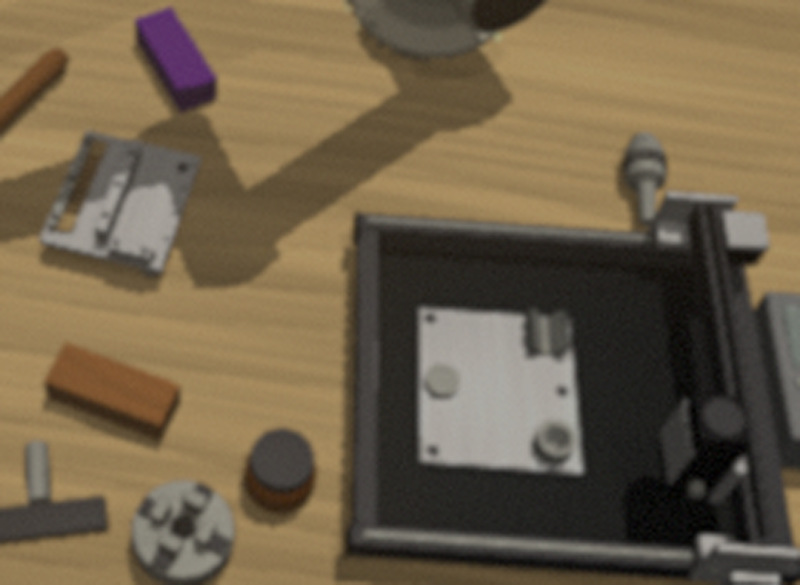

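```bash
cat >> h.py <<'E'
from scipy.optimize import minimize
from scipy.ndimage import map_coordinates, gaussian_filter
def rectpts(x0,x1,y0,y1,z,n=40):
    """edge points + inward normals in object frame"""
    P=[];N=[]
    for s in np.linspace(0.04,.96,n):
        P+=[(x0,y0+(y1-y0)*s,z),(x1,y0+(y1-y0)*s,z),(x0+(x1-x0)*s,y0,z),(x0+(x1-x0)*s,y1,z)]
        N+=[(1,0,0),(-1,0,0),(0,1,0),(0,-1,0)]
    return np.array(P),np.array(N,float)
def fitrect(ims,cams,rect,p0,zbase,d=0.004,free=3,span=(.012,.012,6),absval=False,sig=0.7):
    """pose x,y,yaw(deg) maximising the contrast over the edges"""
    P,N=rectpts(*rect)
    G=[gaussian_filter(im.astype(float),(sig,sig,0)) for im in ims]
    def val(p):
        R=Rn.from_euler('z',p[2],degrees=True).as_matrix(); o=np.array([p[0],p[1],zbase]); tot=0
        for g,C in zip(G,cams):
            a=proj(C,(P+N*d)@R.T+o); b=proj(C,(P-N*d)@R.T+o)
            df=np.zeros(len(P))
            for k in range(3):
                A=map_coordinates(g[:,:,k],[a[:,1],a[:,0]],order=1,mode='nearest');B=map_coordinates(g[:,:,k],[b[:,1],b[:,0]],order=1,mode='nearest')
                df=df+((A-B) if not absval else abs(A-B))
            tot+=np.mean(np.clip(df,-200,200))
        return -tot
    best=None
    rng=np.random.default_rng(0)
    for i in range(600):
        p=np.array(p0)+rng.uniform(-1,1,3)*span if i else np.array(p0,float)
        v=val(p)
        if best is None or v<best[0]: best=(v,p)
    res=minimize(val,best[1],method='Nelder-Mead',options=dict(initial_simplex=best[1]+np.array([[0,0,0],[.003,0,0],[0,.003,0],[0,0,1.5]]),xatol=1e-5))
    return res.x,res.fun
E
python3 - <<'E'
from h import *
T=np.load('pics/top0.npy');S=np.load('pics/scene0.npy');ct=cam('top');cs=cam('scene')
s=800/230
def up(x,y,z): return unproj(ct,[(90+x/s,90+y/s)],z)[0]
sb=up(237,250,.035);pa=up(661,427,.034);bl=up(627,193,.04)
print(sb,pa,bl)
for nm,rect,p0,z,ab in [("seat",(-.088,.088,-.08,.08,0),(sb[0],sb[1],2),.035,False),("pallet",(-.084,.076,-.068,.072,.034),(pa[0],pa[1],-7),0,True),("blank",(-.065,.065,-.025,.025,.04),(bl[0],bl[1],-105),0,True)]:
    for i,c,l in [([T],[ct],'T'),([S],[cs],'S'),([T,S],[ct,cs],'TS')]:
        print(nm,l,fitrect(i,c,rect,p0,z,absval=ab))
E
```

```text
[0.56345141 0.10755959 0.035     ] [ 0.39771817 -0.32195041  0.034     ] [ 0.63108845 -0.28220941  0.04      ]
seat T (array([0.56398724, 0.11063798, 4.99705279]), np.float64(-199.88585823599263))
seat S (array([0.56588523, 0.10990986, 4.74368374]), np.float64(-180.7026450409649))
seat TS (array([0.56490166, 0.1103845 , 4.92325221]), np.float64(-379.45083422143784))
pallet T (array([ 0.40342598, -0.3215347 , -6.63072954]), np.float64(-107.29270925384249))
pallet S (array([ 0.4038467 , -0.32185109, -6.59319423]), np.float64(-68.27262766739194))
pallet TS (array([ 0.40349847, -0.32166379, -6.60435663]), np.float64(-175.43011877343298))
blank T (array([   0.62443675,   -0.27904808, -102.19599933]), np.float64(-111.24228608351302))
blank S (array([   0.63306328,   -0.27420197, -102.88633291]), np.float64(-84.35517380165918))
blank TS (array([   0.63351533,   -0.28138562, -102.12789293]), np.float64(-172.47390160208985))
```

```bash
cat >> h.py <<'E'
def goal(x,y,z,yaw,show=True):
    """tool: y axis along yaw+90, x along yaw+180, z down"""
    s=r.sense(); c,n=np.cos(np.radians(yaw)),np.sin(np.radians(yaw))
    G=np.array([[-c,-n,0],[-n,c,0],[0,0,-1.]])
    R=s['ee_rot']; d=R.T@(np.array([x,y,z])-s['tcp_pos'])
    rv=Rn.from_matrix(R.T@G).as_rotvec(degrees=True)
    print("shift mm",(d*1e3).round(1),"rot deg",rv.round(2)); print("ROW",(d/.3).round(4),(rv/180).round(4),"t",round(s['time_s'],2),"w",round(s['gripper_width'],3),"F",s['wrist_force'].round(1), "tcp",s['tcp_pos'].round(4))
def frame(x,y,z,yaw,p):
    return Rn.from_euler('z',yaw,degrees=True).as_matrix()@np.array(p)+np.array([x,y,z])
E
python3 - <<'E'
from h import *
print(frame(.4035,-.3217,0,-6.6,(-.001,0,0)))
goal(.4025,-.3216,.24,-6.6)
E
```

```text
[ 0.40250663 -0.32158506  0.        ]
shift mm [-289.6  198.9   -0.4] rot deg [-0.    0.   23.78]
ROW [-0.9652  0.6629 -0.0015] [-0.      0.      0.1321] t 1.05 w 1.003 F [-0.2  0.7  0.5] tcp [ 0.1846 -0.5971  0.2396]
```

```bash
python3 -m creep '[[0.35,-0.965,0.663,0,0,0,0.132],[0.35,-0.965,0.663,0,0,0,0.132],[0.35,-0.965,0.663,0,0,0,0.132],[0.35,-0.965,0.663,0,0,0,0.132],[0.35,-0.965,0.663,0,0,0,0.132]]'
python3 - <<'E'
from h import *
goal(.4025,-.3216,.24,-6.6)
E
```

```text
time_s: 1.47
tcp_pos: [0.3098, -0.4385, 0.2397]
ee_rot: [[-0.993, 0.118, 0.0], [0.118, 0.993, -0.0], [-0.0, -0.0, -1.0]]
wrist_force: [0.8, -0.9, 0.6]
gripper_width: 0.711
shift mm [-78.3 127.   -0.3] rot deg [-0.01  0.02 -0.16]
ROW [-0.261   0.4233 -0.001 ] [-0.0001  0.0001 -0.0009] t 1.47 w 0.711 F [ 0.8 -0.9  0.6] tcp [ 0.3098 -0.4385  0.2397]
```

```bash
python3 -m creep '[[0.35,-0.261,0.423,0,0,0,0],[0.35,-0.261,0.423,0,0,0,0],[0.35,-0.261,0.423,0,0,0,0],[0.35,-0.261,0.423,0,0,0,0],[0.35,-0.261,0.423,0,0,0,0]]'
python3 - <<'E'
from h import *
st=r.sense(); im=r.capture('wrist'); C=cam('wrist',st); cv2.imwrite('pics/w1.png',im); np.save('pics/w1.npy',im)
goal(.4025,-.3216,.24,-6.6)
v=im.copy()
P=(.4035,-.3217,0,-6.6)
for rc,z in [((-.084,.076,-.068,.072),.034),((-.064,.062,-.007,.007),.064),((.062,.076,.012,.06),.054)]:
    q=[frame(*P,(a,b,z)) for a,b in [(rc[0],rc[2]),(rc[1],rc[2]),(rc[1],rc[3]),(rc[0],rc[3])]]
    cv2.polylines(v,[proj(C,q).round().astype(int)],True,(0,0,255))
cv2.imwrite('pics/w1o.png',v)
E
```

```text
time_s: 1.88
tcp_pos: [0.4051, -0.3187, 0.2401]
ee_rot: [[-0.994, 0.112, 0.002], [0.112, 0.994, -0.0], [-0.002, -0.0, -1.0]]
wrist_force: [-0.7, -0.8, 0.7]
gripper_width: 0.376
shift mm [ 1.2 -1.8  0. ] rot deg [-0.02  0.06  0.09]
ROW [ 0.0041 -0.0059  0.    ] [-0.0001  0.0003  0.0005] t 1.93 w 0.368 F [ 0.4 -0.7  0.3] tcp [ 0.4039 -0.32    0.24  ]
```

View pics/w1o.png

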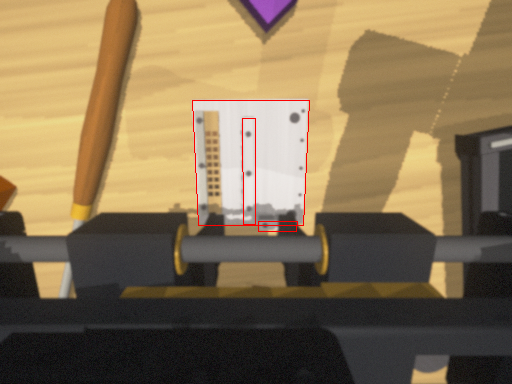

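The wrist view shows the pallet, and the projected model lies on it: plate corners at about (193,100) and (309,100), fence centred near (249,170). Descending on the fence.

```bash
python3 - <<'E'
from h import *
im=np.load('pics/w1.npy'); s=r.sense(); C=cam('wrist',s)
for sp in (.006,):
    P,N=rectpts(-.084,.01,-.068,.072,.034)
    print(fitrect([im[:205]],[C],(-.084,.03,-.068,.072,.034),(.4035,-.3217,-6.6),0,absval=False,span=(.005,.005,3),d=.003))
E
python3 -m creep '[[0.35,0.004,-0.006,0.13,0,0,0],[0.35,0.004,-0.006,0.26,0,0,0],[0.35,0.004,-0.006,0.39,0,0,0],[0.35,0.004,-0.006,0.5,0,0,0],[0.35,0.004,-0.006,0.5,0,0,0]]'
python3 - <<'E'
from h import *
st=r.sense(); im=r.capture('wrist'); C=cam('wrist',st)
goal(.4025,-.3216,.054,-6.6)
v=im.copy()
P=(.4035,-.3217,0,-6.6)
for rc,z in [((-.084,.076,-.068,.072),.034),((-.064,.062,-.007,.007),.064),((.062,.076,.012,.06),.054)]:
    q=[frame(*P,(a,b,z)) for a,b in [(rc[0],rc[2]),(rc[1],rc[2]),(rc[1],rc[3]),(rc[0],rc[3])]]
    cv2.polylines(v,[proj(C,q).round().astype(int)],True,(0,0,255))
cv2.imwrite('pics/w2o.png',v)
E
```

```text
(array([ 0.40123085, -0.32392743, -6.22918261]), np.float64(-83.66542082429912))
time_s: 2.35
tcp_pos: [0.3976, -0.3204, 0.0839]
ee_rot: [[-0.993, 0.117, -0.012], [0.117, 0.993, 0.006], [0.012, 0.004, -1.0]]
wrist_force: [-0.9, -0.4, -0.3]
gripper_width: 0.351
shift mm [-2.8  0.2 33.3] rot deg [ 0.1 -0.4  0. ]
ROW [-0.0093  0.0008  0.111 ] [ 0.0005 -0.0022  0.    ] t 2.4 w 0.35 F [-0.1 -0.8  0.8] tcp [ 0.3999 -0.3216  0.0873]
```

View pics/w2o.png

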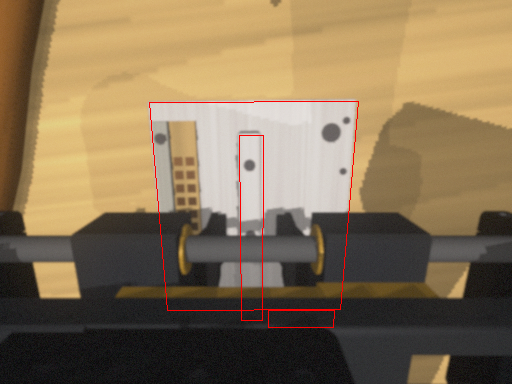

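The projected plate and fence still match (fence top end at about (251,132)). Lowering to grasp height.

```bash
python3 -m creep '[[0.35,-0.009,0.001,0.05,0,-0.002,0],[0.35,-0.009,0.001,0.09,0,-0.002,0],[0.35,-0.009,0.001,0.11,0,-0.002,0],[0.35,-0.009,0.001,0.11,0,-0.002,0],[0.35,-0.009,0.001,0.11,0,-0.002,0]]'
python3 -c "
from h import *
goal(.4025,-.3216,.054,-6.6)"
```

```text
time_s: 2.82
tcp_pos: [0.4034, -0.3224, 0.056]
ee_rot: [[-0.993, 0.115, 0.002], [0.115, 0.993, 0.0], [-0.002, 0.001, -1.0]]
wrist_force: [0.0, -0.3, 0.7]
gripper_width: 0.349
shift mm [1.  0.7 2. ] rot deg [0.03 0.11 0.01]
ROW [0.0032 0.0022 0.0066] [0.0002 0.0006 0.    ] t 2.82 w 0.349 F [ 0.  -0.3  0.7] tcp [ 0.4034 -0.3224  0.056 ]
```

```bash
python3 -m creep '[[0.35,0.003,0.002,0.006,0,0,0],[0.2,0.003,0.002,0.006,0,0,0],[0.0,0.003,0.002,0.006,0,0,0],[0,0.003,0.002,0.006,0,0,0],[0,0.003,0.002,0.006,0,0,0]]'
python3 -m creep '[[0,0,0,0,0,0,0],[0,0,0,0,0,0,0],[0,0,0,0,0,0,0]]'
python3 -c "
from h import *
goal(.4025,-.3216,.054,-6.6)"
```

```text
time_s: 3.23
tcp_pos: [0.4028, -0.3216, 0.0546]
ee_rot: [[-0.993, 0.114, 0.002], [0.114, 0.993, 0.0], [-0.002, 0.0, -1.0]]
wrist_force: [-0.7, 0.3, 2.6]
gripper_width: 0.16
time_s: 3.48
tcp_pos: [0.4027, -0.3217, 0.0546]
ee_rot: [[-0.994, 0.114, 0.002], [0.114, 0.994, 0.0], [-0.002, 0.0, -1.0]]
wrist_force: [0.7, -0.6, 0.4]
gripper_width: 0.158
shift mm [0.2 0.  0.6] rot deg [0.02 0.13 0.07]
ROW [0.0008 0.0001 0.002 ] [0.0001 0.0007 0.0004] t 3.48 w 0.158 F [ 0.7 -0.6  0.4] tcp [ 0.4027 -0.3217  0.0546]
```

Gripped, with the opening matching the 14 mm fence. Lifting.

```bash
python3 -m creep '[[0,0,0,-0.03,0,0,0],[0,0,0,-0.08,0,0,0],[0,0,0,-0.15,0,0,0],[0,0,0,-0.25,0,0,0],[0,0,0,-0.35,0,0,0]]'
python3 - <<'E'
from h import *
print(r.sense()['moment'].round(2)); 
p=frame(.565,.1104,.0436,4.9,(-.001,0,0)); print(p)
goal(p[0],p[1],.16,4.9)
E
```

```text
time_s: 3.9
tcp_pos: [0.4003, -0.3204, 0.1586]
ee_rot: [[-0.993, 0.115, -0.003], [0.115, 0.993, 0.004], [0.004, 0.003, -1.0]]
wrist_force: [1.3, -1.6, -8.2]
gripper_width: 0.157
[-0.1  -0.29 -0.02]
[0.56400365 0.11031458 0.0436    ]
shift mm [-1.129e+02  4.467e+02 -3.000e-01] rot deg [  0.21  -0.19 -11.52]
ROW [-3.764e-01  1.489e+00 -1.000e-03] [ 0.0012 -0.0011 -0.064 ] t 3.9 w 0.157 F [ 1.3 -1.6 -8.2] tcp [ 0.4003 -0.3204  0.1586]
```

```bash
python3 -m creep '[[0,-0.025,0.1,-0.01,0,0,-0.01],[0,-0.06,0.23,-0.01,0,0,-0.02],[0,-0.09,0.35,-0.01,0,0,-0.03],[0,-0.12,0.47,-0.01,0,0,-0.04],[0,-0.15,0.58,-0.01,0,0,-0.05]]'
python3 -m creep '[[0,-0.025,0.12,0,0,0,0],[0,-0.055,0.24,0,0,0,0],[0,-0.08,0.36,0,0,0,0],[0,-0.11,0.47,0,0,0,0],[0,-0.13,0.56,0,0,0,0]]'
python3 - <<'E'
from h import *
goal(.564,.1103,.16,4.9)
E
```

```text
time_s: 4.32
tcp_pos: [0.4634, -0.1505, 0.1609]
ee_rot: [[-0.999, -0.041, -0.007], [-0.041, 0.999, 0.005], [0.007, 0.006, -1.0]]
wrist_force: [0.6, -1.2, -7.5]
gripper_width: 0.154
time_s: 4.73
tcp_pos: [0.4942, 0.0212, 0.1604]
ee_rot: [[-0.999, -0.041, -0.01], [-0.041, 0.999, 0.006], [0.01, 0.006, -1.0]]
wrist_force: [-0.2, 0.2, -7.5]
gripper_width: 0.163
shift mm [-73.5  86.1   0.2] rot deg [ 0.37 -0.56 -2.52]
ROW [-0.2449  0.2869  0.0008] [ 0.0021 -0.0031 -0.014 ] t 4.73 w 0.163 F [-0.2  0.2 -7.5] tcp [0.4942 0.0212 0.1604]
```

```bash
python3 -m creep '[[0,-0.08,0.1,0,0,-0.001,-0.005],[0,-0.16,0.2,0,0,-0.002,-0.01],[0,-0.22,0.26,0,0.001,-0.003,-0.014],[0,-0.244,0.286,0,0.002,-0.003,-0.014],[0,-0.244,0.286,0,0.002,-0.003,-0.014]]'
python3 -m creep '[[0,0,0,0,0,0,0],[0,0,0,0,0,0,0],[0,0,0,0,0,0,0]]'
python3 - <<'E'
from h import *
st=r.sense();goal(.564,.1103,.16,4.9)
for c in ['wrist','top','scene']:
    im=r.capture(c); np.save(f'pics/m1_{c}.npy',im); C=cam(c,st)
    v=im.copy()
    H=(.565,.1104,.035,4.9)
    p0=np.array(st['tcp_pos']); yaw=np.degrees(np.arctan2(-st['ee_rot'][1,0],-st['ee_rot'][0,0]))
    o=p0-frame(0,0,0,yaw,(-.001,0,.0546)); PP=(o[0],o[1],o[2],yaw); 
    for F,rc,z in [(H,(-.088,.088,-.08,.08),0),(PP,(-.084,.076,-.068,.072),.034)]:
        q=[frame(*F,(a,b,z)) for a,b in [(rc[0],rc[2]),(rc[1],rc[2]),(rc[1],rc[3]),(rc[0],rc[3])]]
        cv2.polylines(v,[proj(C,q).round().astype(int)],True,(0,0,255))
    if c!='wrist':
        u=proj(C,[p0])[0].astype(int); a=max(u[1]-75,0); v=cv2.resize(v[a:a+150,max(u[0]-100,0):][:, :200],None,fx=4,fy=4,interpolation=cv2.INTER_CUBIC)
    cv2.imwrite(f'pics/m1_{c}.png',v)
E
```

```text
time_s: 5.15
tcp_pos: [0.564, 0.112, 0.1584]
ee_rot: [[-0.996, -0.086, -0.003], [-0.086, 0.996, -0.0], [0.003, 0.0, -1.0]]
wrist_force: [0.3, 0.3, -8.2]
gripper_width: 0.162
time_s: 5.4
tcp_pos: [0.5626, 0.1109, 0.1575]
ee_rot: [[-0.996, -0.085, -0.006], [-0.085, 0.996, -0.001], [0.006, -0.0, -1.0]]
wrist_force: [0.2, -0.1, -8.0]
gripper_width: 0.156
shift mm [-1.3 -0.7 -2.5] rot deg [-0.02 -0.34 -0.01]
ROW [-0.0044 -0.0025 -0.0083] [-0.0001 -0.0019 -0.0001] t 5.4 w 0.156 F [ 0.2 -0.1 -8. ] tcp [0.5626 0.1109 0.1575]
```

View pics/m1_wrist.png

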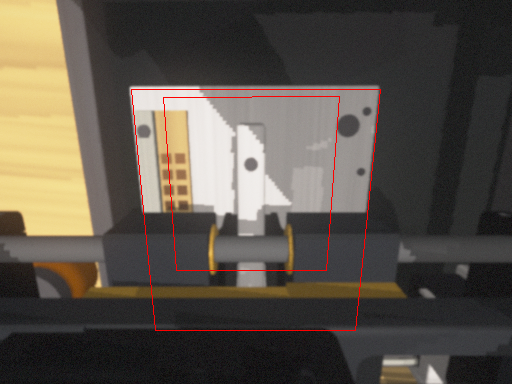

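View pics/m1_scene.png

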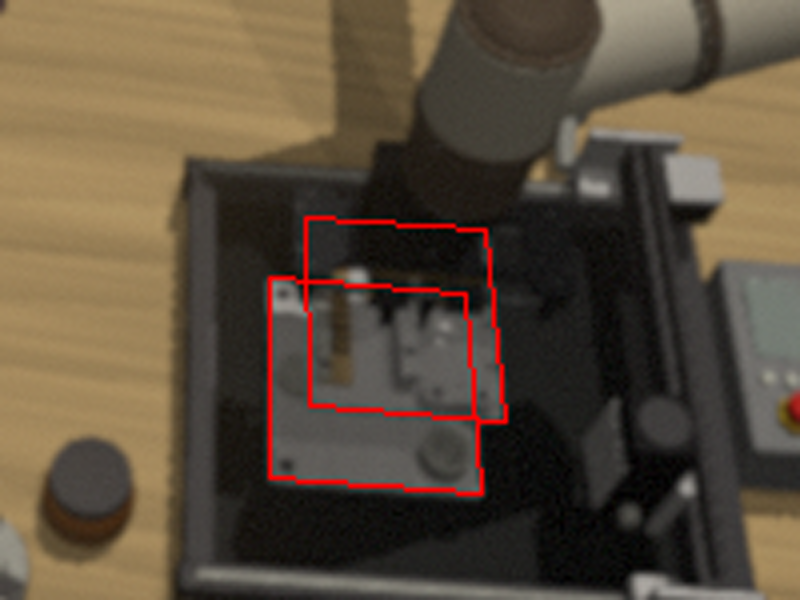

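View pics/m1_top.png

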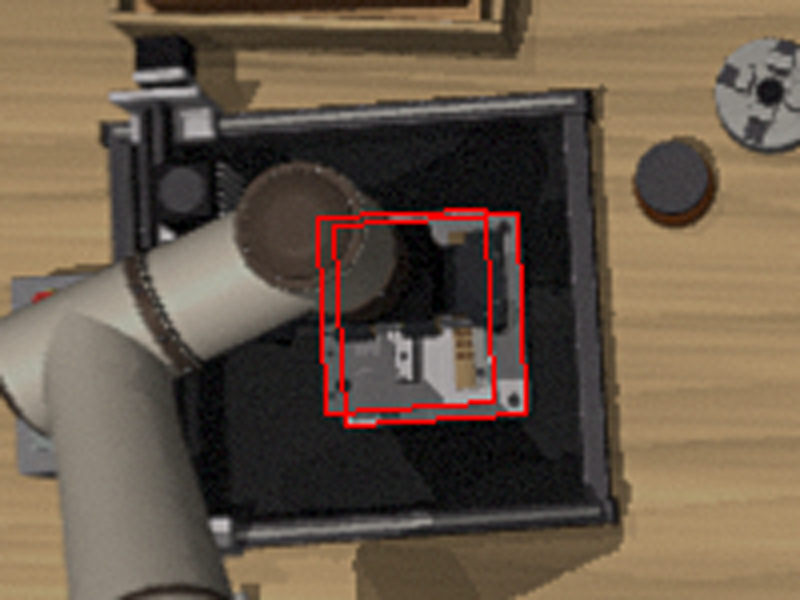

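The projected boxes for the held pallet and the seat base agree with all three pictures; the wrist view has the plate's top edge at row ~87 against a predicted 89. Lowering part way, then measuring relative to the seats.

```bash
python3 -m creep '[[0,-0.003,-0.002,0.04,0,-0.002,0],[0,-0.004,-0.002,0.08,0,-0.002,0],[0,-0.004,-0.002,0.12,0,-0.002,0],[0,-0.004,-0.002,0.148,0,-0.002,0],[0,-0.004,-0.002,0.148,0,-0.002,0]]'
python3 -m creep '[[0,0,0,0,0,0,0],[0,0,0,0,0,0,0]]'
cat >> h.py <<'E'
def look(tag,pal,boxes,crop=None):
    st=r.sense()
    for c in ['wrist','top','scene']:
        im=r.capture(c); np.save(f'pics/{tag}_{c}.npy',im); C=cam(c,st); v=im.copy()
        if c=='wrist': cr,s=(0,0,512,384),1.5
        else:
            u=proj(C,[pal[:3]])[0].astype(int); cr=(u[0]-65,u[1]-50,u[0]+65,u[1]+50); s=6
        v=cv2.resize(v[cr[1]:cr[3],cr[0]:cr[2]],None,fx=s,fy=s,interpolation=cv2.INTER_CUBIC)
        for F,rc,z,col in boxes:
            q=[frame(*F,(a,b,z)) for a,b in [(rc[0],rc[2]),(rc[1],rc[2]),(rc[1],rc[3]),(rc[0],rc[3])]]
            cv2.polylines(v,[((proj(C,q)-[cr[0]-.5,cr[1]-.5])*s-.5).round().astype(int)],True,col)
        cv2.imwrite(f'pics/{tag}_{c}.png',v)
    return st
PL=((-.084,.076,-.068,.072),.034);FE=((-.064,.062,-.007,.007),.064);ES=((.062,.076,.012,.06),.054)
def tcppal(st,dx=-.001,dz=.0546):
    yaw=np.degrees(np.arctan2(-st['ee_rot'][1,0],-st['ee_rot'][0,0]))
    o=st['tcp_pos']-st['ee_rot']@np.array([-dx,0,-dz]); return (o[0],o[1],o[2],yaw)
E
python3 - <<'E'
from h import *
goal(.564,.1103,.112,4.9)
P=tcppal(r.sense());print(P)
B=[(P,*PL,(0,0,255)),(P,*FE,(0,255,0)),((.565,.1104,.035,4.9),(-.088,.088,-.08,.08),0,(255,0,0))]
look('m2',P,B)
E
```

```text
time_s: 5.97
tcp_pos: [0.5631, 0.1098, 0.1122]
ee_rot: [[-0.996, -0.084, -0.001], [-0.084, 0.996, -0.001], [0.001, -0.001, -1.0]]
wrist_force: [-0.5, -0.5, -8.2]
gripper_width: 0.159
time_s: 6.13
tcp_pos: [0.5633, 0.1097, 0.1126]
ee_rot: [[-0.996, -0.084, -0.001], [-0.084, 0.996, -0.001], [0.001, -0.001, -1.0]]
wrist_force: [-0.8, 0.3, -8.1]
gripper_width: 0.157
shift mm [-0.7  0.5  0.6] rot deg [-0.05 -0.05 -0.07]
ROW [-0.0025  0.0017  0.0021] [-0.0003 -0.0003 -0.0004] t 6.13 w 0.157 F [-0.8  0.3 -8.1] tcp [0.5633 0.1097 0.1126]
(np.float64(0.5642518162591011), np.float64(0.10976821432914925), np.float64(0.0580264239435967), np.float64(4.83372783045207))
```

View pics/m2_wrist.png

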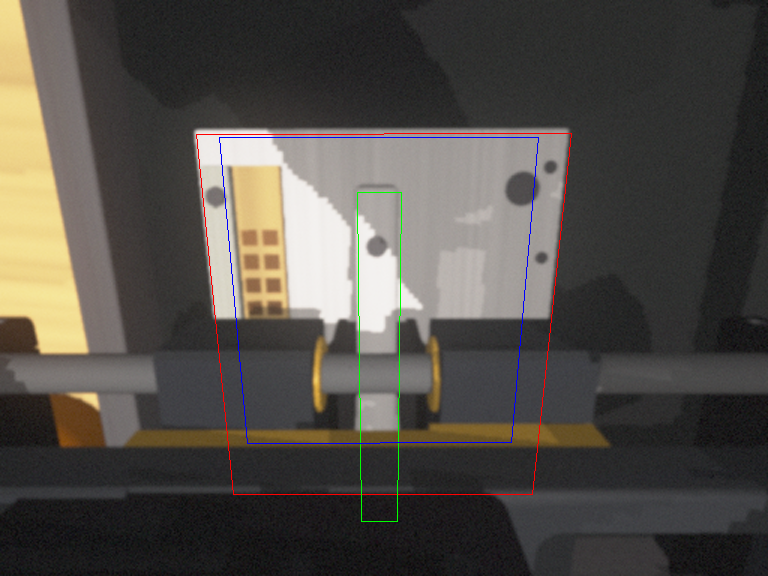

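View pics/m2_scene.png

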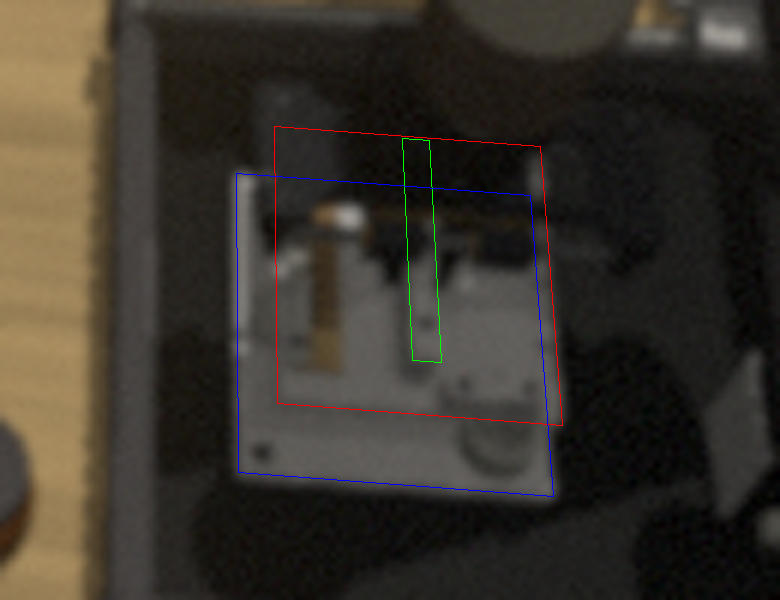

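View pics/m2_top.png

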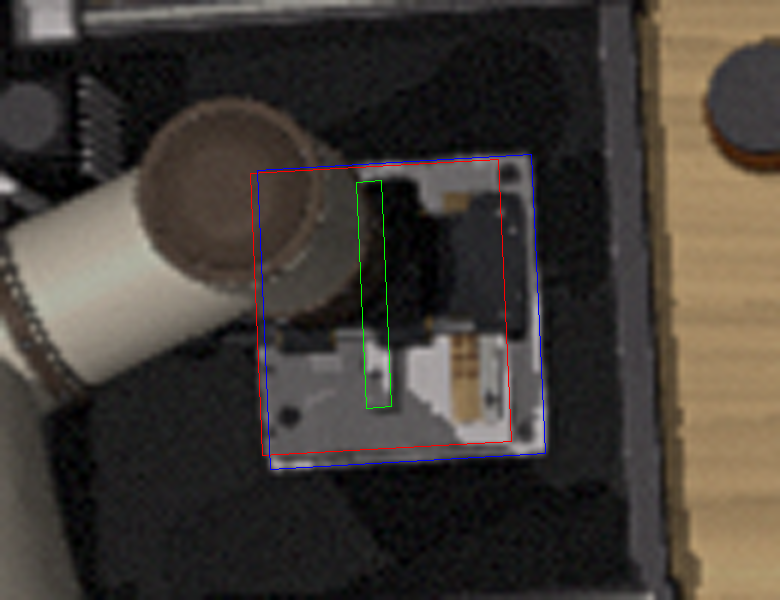

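The wrist view puts the plate about 1.5–2 mm nearer −x than predicted. Top and scene, compared between bench and seat, agree within 0.7 mm, so I trust those and lower in small steps, watching the force.

```bash
python3 -m creep '[[0,-0.002,0.002,0.01,0,0,0],[0,-0.002,0.002,0.02,0,0,0],[0,-0.002,0.002,0.026,0,0,0],[0,-0.002,0.002,0.026,0,0,0],[0,-0.002,0.002,0.026,0,0,0]]'
python3 -c "
from h import *
goal(.564,.1103,.1,4.9)"
```

```text
time_s: 6.7
tcp_pos: [0.5642, 0.1104, 0.1051]
ee_rot: [[-0.996, -0.085, 0.0], [-0.085, 0.996, -0.001], [0.0, -0.001, -1.0]]
wrist_force: [0.7, -1.5, -7.3]
gripper_width: 0.16
shift mm [ 0.2 -0.   5.1] rot deg [-0.06 -0.   -0.04]
ROW [ 0.0005 -0.0001  0.017 ] [-0.0003 -0.     -0.0002] t 6.7 w 0.16 F [ 0.7 -1.5 -7.3] tcp [0.5642 0.1104 0.1051]
```

```bash
python3 -m creep '[[0,0.001,0,0.004,0,0,0],[0,0.001,0,0.008,0,0,0],[0,0.001,0,0.008,0,0,0]]'
python3 -m creep '[[0,0,0,0.004,0,0,0],[0,0,0,0.007,0,0,0],[0,0,0,0.007,0,0,0]]'
python3 -c "
from h import *
goal(.564,.1103,.1,4.9);print(r.sense()['moment'].round(2))"
```

```text
time_s: 6.95
tcp_pos: [0.5645, 0.1098, 0.1036]
ee_rot: [[-0.996, -0.085, 0.001], [-0.085, 0.996, -0.002], [-0.001, -0.002, -1.0]]
wrist_force: [1.0, -5.2, -2.6]
gripper_width: 0.156
time_s: 7.2
tcp_pos: [0.565, 0.1092, 0.1024]
ee_rot: [[-0.996, -0.085, 0.002], [-0.085, 0.996, -0.002], [-0.002, -0.003, -1.0]]
wrist_force: [0.6, -5.4, -0.1]
gripper_width: 0.164
shift mm [0.9 1.2 2.4] rot deg [-0.15  0.12  0.  ]
ROW [0.0029 0.0041 0.008 ] [-0.0008  0.0007  0.    ] t 7.2 w 0.164 F [ 0.6 -5.4 -0.1] tcp [0.565  0.1092 0.1024]
[-1.54 -0.01  0.11]
```

The seats touched at TCP z ≈ 0.104 with about 5 N towards −y, so the pallet is slightly too far in +y. I follow it over while lowering.

```bash
python3 -m creep '[[0,0,-0.003,0.002,0,0,0],[0,0,-0.005,0.004,0,0,0],[0,0,-0.005,0.004,0,0,0]]'
python3 -m creep '[[0,0,0,0.003,0,0,0],[0,0,0,0.005,0,0,0],[0,0,0,0.005,0,0,0]]'
python3 -c "
from h import *
goal(.564,.1103,.1,4.9);print(r.sense()['moment'].round(2))"
```

```text
time_s: 7.45
tcp_pos: [0.5648, 0.1078, 0.1006]
ee_rot: [[-0.996, -0.085, 0.002], [-0.085, 0.996, -0.002], [-0.002, -0.002, -1.0]]
wrist_force: [0.7, -1.7, -5.8]
gripper_width: 0.156
time_s: 7.7
tcp_pos: [0.5653, 0.1075, 0.0996]
ee_rot: [[-0.996, -0.086, 0.003], [-0.086, 0.996, -0.003], [-0.002, -0.003, -1.0]]
wrist_force: [0.2, -5.1, -1.8]
gripper_width: 0.16
shift mm [ 1.   2.9 -0.4] rot deg [-0.17  0.14  0.01]
ROW [ 0.0035  0.0098 -0.0014] [-0.0009  0.0008  0.0001] t 7.7 w 0.16 F [ 0.2 -5.1 -1.8] tcp [0.5653 0.1075 0.0996]
[-1.23 -0.14  0.07]
```

```bash
python3 -m creep '[[0,-0.001,-0.003,0.001,0.001,0,0],[0,-0.001,-0.004,0.002,0.001,0,0],[0,-0.001,-0.004,0.002,0.001,0,0]]'
python3 -m creep '[[0,0,0,0.002,0,0,0],[0,0,0,0.004,0,0,0],[0,0,0,0.004,0,0,0]]'
python3 -c "
from h import *
goal(.564,.1103,.1,4.9);print(r.sense()['moment'].round(2))"
```

```text
time_s: 7.95
tcp_pos: [0.5657, 0.1068, 0.0986]
ee_rot: [[-0.996, -0.086, 0.003], [-0.086, 0.996, -0.005], [-0.003, -0.005, -1.0]]
wrist_force: [-0.2, -0.7, -5.9]
gripper_width: 0.155
time_s: 8.2
tcp_pos: [0.5658, 0.1067, 0.0982]
ee_rot: [[-0.996, -0.086, 0.003], [-0.086, 0.996, -0.005], [-0.003, -0.006, -1.0]]
wrist_force: [-2.1, -2.7, 2.3]
gripper_width: 0.159
shift mm [ 1.5  3.7 -1.8] rot deg [-0.32  0.17  0.05]
ROW [ 0.0049  0.0123 -0.006 ] [-0.0018  0.0009  0.0003] t 8.2 w 0.159 F [-2.1 -2.7  2.3] tcp [0.5658 0.1067 0.0982]
[-0.62  0.53  0.14]
```

Run:
```python
from h import *
P=tcppal(r.sense());print(P)
B=[(P,*PL,(0,0,255)),(P,*FE,(0,255,0)),((.565,.1104,.035,4.9),(-.088,.088,-.08,.08),0,(255,0,0))]
look('m3',P,B)
```

```text
(np.float64(0.5669585730755922), np.float64(0.10654724820906523), np.float64(0.04362307191978795), np.float64(4.945953503671311))
```

View pics/m3_scene.png

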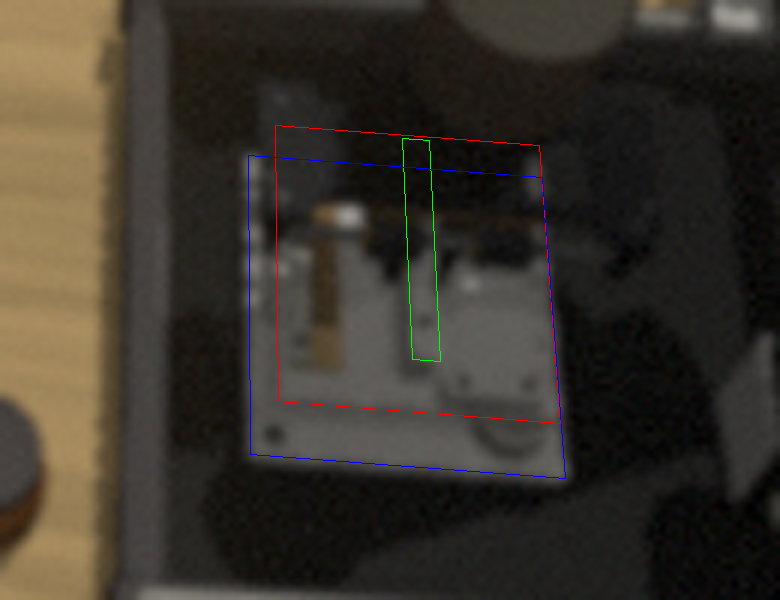

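View pics/m3_top.png

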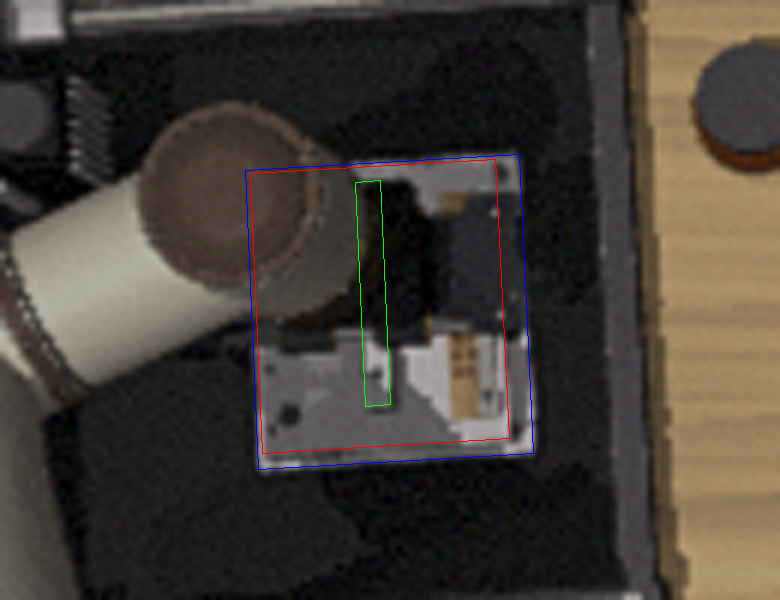

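Height, tilt and force all say the pallet is seated: TCP z is exactly the home value and the tool carries no weight. Releasing.

```bash
python3 -m creep '[[0.18,0,0,0,0,0,0],[0.22,0,0,0,0,0,0],[0.3,0,0,0,0,0,0],[0.35,0,0,0,0,0,0],[0.35,0,0,0,0,0,0]]'
python3 -c "
from h import *
goal(.5658,.1067,.2,4.9);print(r.sense()['moment'].round(2))"
```

```text
time_s: 8.77
tcp_pos: [0.5661, 0.1071, 0.0982]
ee_rot: [[-0.996, -0.086, 0.004], [-0.086, 0.996, -0.005], [-0.004, -0.005, -1.0]]
wrist_force: [-0.4, -0.1, -0.0]
gripper_width: 0.32
shift mm [  -0.    -0.9 -101.8] rot deg [-0.29  0.22  0.05]
ROW [-1.000e-04 -3.000e-03 -3.394e-01] [-0.0016  0.0012  0.0003] t 8.77 w 0.32 F [-0.4 -0.1 -0. ] tcp [0.5661 0.1071 0.0982]
[-0.01  0.02 -0.02]
```

```bash
python3 -m creep '[[0.35,0,0,-0.05,0,0,0],[0.35,0,0,-0.13,0,0,0],[0.35,0,0,-0.25,0,0,0],[0.35,0,0,-0.37,0,0,0],[0.35,0,0,-0.49,0,0,0]]'
python3 -c "
from h import *
goal(.6335,-.2814,.24,-12.2)"
```

```text
time_s: 9.18
tcp_pos: [0.5653, 0.1079, 0.2466]
ee_rot: [[-0.996, -0.086, 0.004], [-0.086, 0.996, -0.005], [-0.004, -0.005, -1.0]]
wrist_force: [0.9, -0.4, 0.4]
gripper_width: 0.346
shift mm [ -34.3 -393.7    8.8] rot deg [-0.26  0.26 17.15]
ROW [-0.1143 -1.3122  0.0293] [-0.0014  0.0014  0.0953] t 9.18 w 0.346 F [ 0.9 -0.4  0.4] tcp [0.5653 0.1079 0.2466]
```

Run:
```python
from h import *
print(r.sense()['joints'].round(1))
P=(.567,.1065,.0436,4.95)
B=[(P,*PL,(0,0,255)),(P,*FE,(0,255,0)),((.5665,.108,.035,4.9),(-.088,.088,-.08,.08),0,(255,0,0))]
look('m4',P,B)
goal(.6335,-.2814,.24,77.8)
goal(.6335,-.2814,.24,-102.2)
```

```text
[  27.1   16.9   -6.3    0.4  -66.7 -112.3]
shift mm [ -32.2 -394.3   10.2] rot deg [ -0.55   0.51 -72.83]
ROW [-0.1073 -1.3144  0.034 ] [-0.003   0.0028 -0.4046] t 9.33 w 0.35 F [-0.9 -0.3 -1.5] tcp [0.5672 0.1087 0.2489]
shift mm [ -32.2 -394.3   10.2] rot deg [  0.55   0.59 107.16]
ROW [-0.1073 -1.3144  0.034 ] [0.0031 0.0033 0.5954] t 9.33 w 0.35 F [-0.9 -0.3 -1.5] tcp [0.5672 0.1087 0.2489]
```

View pics/m4_wrist.png

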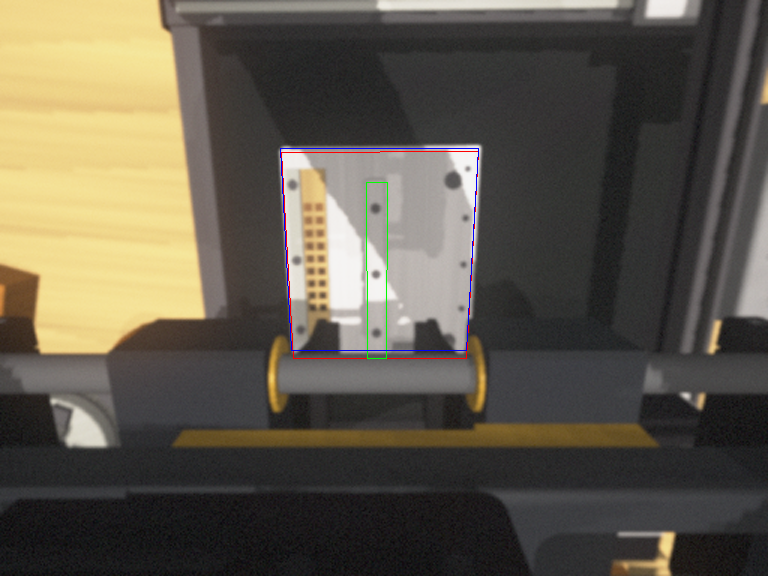

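The wrist view shows the pallet sitting level in the seats, and the model (corners at about (281,147) and (479,147) in the enlarged view) matches to about 1 px. Going to the blank.

```bash
python3 -m creep '[[0.6,-0.01,-0.13,0,0,0,-0.03],[0.8,-0.02,-0.26,0,0,0,-0.07],[1,-0.03,-0.39,0,0,0,-0.11],[1,-0.04,-0.52,0,0,0,-0.15],[1,-0.05,-0.65,0,0,0,-0.19]]'
python3 -c "
from h import *
goal(.6335,-.2814,.24,77.8)"
```

```text
time_s: 9.75
tcp_pos: [0.5979, -0.0811, 0.248]
ee_rot: [[-0.796, -0.606, 0.01], [-0.606, 0.796, -0.001], [-0.007, -0.007, -1.0]]
wrist_force: [-0.7, 0.8, 0.5]
gripper_width: 0.641
shift mm [  93.1 -180.9    8.6] rot deg [ -0.52   0.26 -40.51]
ROW [ 0.3102 -0.6029  0.0285] [-0.0029  0.0015 -0.2251] t 9.75 w 0.641 F [-0.7  0.8  0.5] tcp [ 0.5979 -0.0811  0.248 ]
```

```bash
python3 -m creep '[[1,0.06,-0.12,0,0,0,-0.04],[1,0.12,-0.24,0,0,0,-0.08],[1,0.18,-0.36,0,0,0,-0.12],[1,0.24,-0.48,0,0,0,-0.16],[1,0.3,-0.59,0.02,-0.003,0.001,-0.2]]'
python3 -m creep '[[1,0,0,0,0,0,-0.03],[1,0,0,0,0,0,-0.03],[1,0,0,0,0,0,-0.03]]'
python3 - <<'E'
from h import *
goal(.6335,-.2814,.24,77.8)
Bk=((-.065,.065,-.025,.025),.04); P=(.6335,-.2814,0,77.8)
st=look('b1',P,[(P,*Bk,(0,0,255)),(P,Bk[0],0,(255,0,0))])
E
```

```text
time_s: 10.17
tcp_pos: [0.6337, -0.2777, 0.2421]
ee_rot: [[-0.315, -0.949, 0.003], [-0.949, 0.315, 0.001], [-0.002, -0.002, -1.0]]
wrist_force: [2.0, 0.7, 0.2]
gripper_width: 0.973
time_s: 10.42
tcp_pos: [0.6331, -0.2778, 0.2401]
ee_rot: [[-0.228, -0.974, -0.0], [-0.974, 0.228, 0.002], [-0.002, 0.001, -1.0]]
wrist_force: [-0.3, -0.4, -0.8]
gripper_width: 0.997
shift mm [ 3.5 -1.2  0.1] rot deg [ 0.05  0.13 -0.95]
ROW [ 0.0116 -0.0039  0.0003] [ 0.0003  0.0007 -0.0053] t 10.42 w 0.997 F [-0.3 -0.4 -0.8] tcp [ 0.6331 -0.2778  0.2401]
```

View pics/b1_wrist.png

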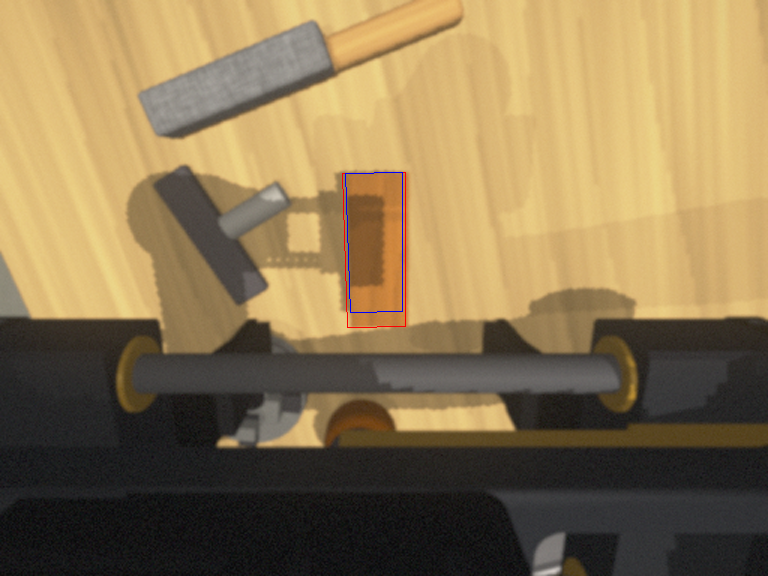

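Run:
```python
from h import *
W=np.load('pics/b1_wrist.npy');C=cam('wrist')
print(fitrect([W],[C],(-.065,.065,-.025,.025,.04),(.6335,-.2814,77.8),0,absval=True,span=(.006,.006,3),d=.002))
for c in('top','scene'):
  print(fitrect([np.load(f'pics/b1_{c}.npy')],[cam(c)],(-.065,.065,-.025,.025,.04),(.6335,-.2814,77.8),0,absval=True,span=(.003,.003,2),d=.004))
```

```text
(array([ 0.63189952, -0.28022259, 77.78303009]), np.float64(-91.70360054828491))
(array([ 0.63759209, -0.28158024, 79.51673706]), np.float64(-79.1338833751582))
(array([ 0.62923516, -0.28124341, 75.54897201]), np.float64(-60.806074456664746))
```

View pics/b1_scene.png

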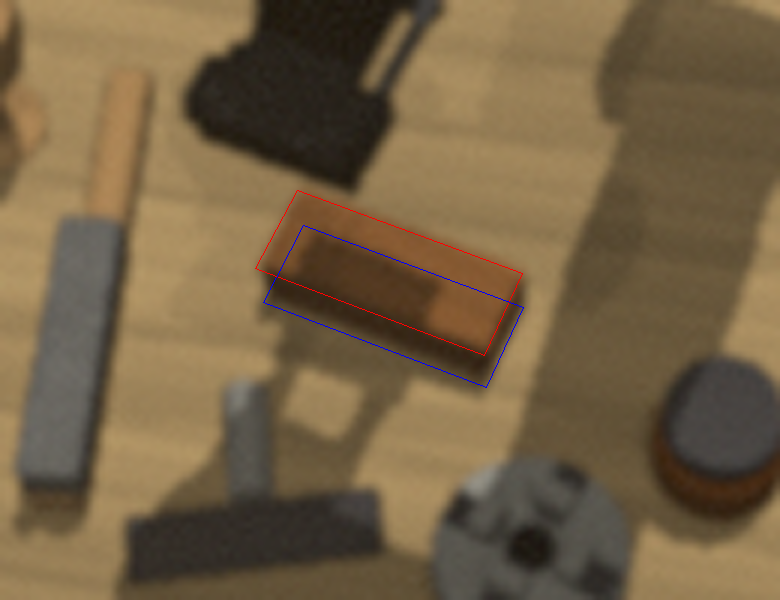

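The blank's outline agrees with the model in the wrist view (box (343,171)–(406,327), enlarged) and the scene view. The tool rest's post tip is at about (285,188) in the wrist view, so I check the finger clearance.

Run:
```python
from h import *
C=cam('wrist')
w=unproj(C,[(289/1.5,196/1.5),(280/1.5,183/1.5)],.02);print(w)
R=Rn.from_euler('z',77.8,degrees=True).as_matrix()
print("in blank frame",((w-[.633,-.281,0])@R).round(3))
goal(.633,-.281,.1,77.8)
```

```text
[[ 0.69589837 -0.34054499  0.02      ]
 [ 0.70035253 -0.35269869  0.02      ]]
in blank frame [[-0.045 -0.074  0.02 ]
 [-0.056 -0.081  0.02 ]]
shift mm [5.000e+00 1.000e-01 1.422e+02] rot deg [-0.13  0.11 -0.74]
ROW [1.68e-02 2.00e-04 4.74e-01] [-0.0007  0.0006 -0.0041] t 10.57 w 1.001 F [0.4 0.  0.5] tcp [ 0.6338 -0.2763  0.2422]
```

```bash
python3 -m creep '[[0.85,0.016,0,0.12,0,0,-0.004],[0.85,0.016,0,0.24,0,0,-0.004],[0.85,0.016,0,0.36,0,0,-0.004],[0.85,0.016,0,0.47,0,0,-0.004],[0.85,0.016,0,0.5,0,0,-0.004]]'
python3 - <<'E'
from h import *
goal(.633,-.281,.029,77.8)
P=(.633,-.281,0,77.8);Bk=((-.065,.065,-.025,.025),.04)
look('b2',P,[(P,*Bk,(0,0,255))])
E
```

```text
time_s: 10.98
tcp_pos: [0.6299, -0.2781, 0.0865]
ee_rot: [[-0.212, -0.977, -0.007], [-0.977, 0.212, 0.005], [-0.004, 0.008, -1.0]]
wrist_force: [-0.5, 0.6, -0.3]
gripper_width: 0.855
shift mm [ 2.4 -4.1 57.5] rot deg [ 0.45  0.21 -0.04]
ROW [ 0.008  -0.0138  0.1916] [ 0.0025  0.0012 -0.0002] t 10.98 w 0.855 F [-0.5  0.6 -0.3] tcp [ 0.6299 -0.2781  0.0865]
```

View pics/b2_wrist.png

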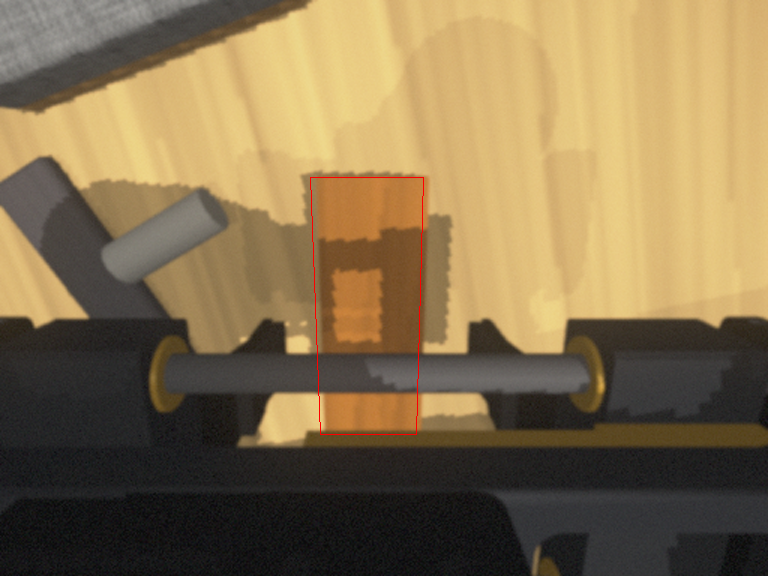

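The projection sits on the blank (top end at row ~175, sides at columns ~312 and 423, enlarged), with both fingers outside it. Lowering and closing.

```bash
python3 -m creep '[[0.85,0.008,-0.014,0.08,0.002,0.001,0],[0.85,0.008,-0.014,0.15,0.002,0.001,0],[0.85,0.008,-0.014,0.185,0.002,0.001,0],[0.85,0.008,-0.014,0.19,0.002,0.001,0],[0.8,0.008,-0.014,0.19,0.002,0.001,0]]'
python3 -c "
from h import *
goal(.633,-.281,.029,77.8)"
```

```text
time_s: 11.55
tcp_pos: [0.6386, -0.2836, 0.0377]
ee_rot: [[-0.21, -0.978, 0.011], [-0.978, 0.21, -0.005], [0.002, -0.011, -1.0]]
wrist_force: [-0.1, -0.0, -0.8]
gripper_width: 0.833
shift mm [-1.4  6.2  8.6] rot deg [-0.65 -0.14  0.09]
ROW [-0.0047  0.0205  0.0287] [-0.0036 -0.0008  0.0005] t 11.55 w 0.833 F [-0.1 -0.  -0.8] tcp [ 0.6386 -0.2836  0.0377]
```

```bash
python3 -m creep '[[0.8,-0.003,0.014,0.02,-0.003,0,0],[0.8,-0.003,0.014,0.025,-0.003,0,0],[0.8,-0.003,0.014,0.025,-0.003,0,0]]'
python3 -c "
from h import *
goal(.633,-.281,.029,77.8)"
```

```text
time_s: 11.8
tcp_pos: [0.635, -0.2819, 0.0309]
ee_rot: [[-0.21, -0.978, 0.002], [-0.978, 0.21, -0.003], [0.003, -0.003, -1.0]]
wrist_force: [0.3, -0.3, -0.1]
gripper_width: 0.802
shift mm [-0.4  2.2  1.9] rot deg [-0.17 -0.14  0.1 ]
ROW [-0.0014  0.0073  0.0063] [-0.0009 -0.0008  0.0005] t 11.8 w 0.802 F [ 0.3 -0.3 -0.1] tcp [ 0.635  -0.2819  0.0309]
```

```bash
python3 -m creep '[[0.7,0,0.007,0.002,0,0,0],[0.5,0,0.007,0.002,0,0,0],[0,0,0.007,0.002,0,0,0],[0,0,0.007,0.002,0,0,0],[0,0,0.007,0.002,0,0,0]]'
python3 -m creep '[[0,0,0,0,0,0,0],[0,0,0,0,0,0,0],[0,0,0,0,0,0,0],[0,0,0,0,0,0,0]]'
python3 -c "
from h import *
goal(.633,-.281,.029,77.8)"
```

```text
time_s: 12.22
tcp_pos: [0.6323, -0.2814, 0.0305]
ee_rot: [[-0.21, -0.978, 0.001], [-0.978, 0.21, -0.003], [0.003, -0.001, -1.0]]
wrist_force: [-2.3, 0.5, 2.3]
gripper_width: 0.572
time_s: 12.55
tcp_pos: [0.6322, -0.2814, 0.0305]
ee_rot: [[-0.21, -0.978, 0.0], [-0.978, 0.21, -0.003], [0.003, -0.001, -1.0]]
wrist_force: [-1.2, 1.0, 1.9]
gripper_width: 0.573
shift mm [-0.5 -0.7  1.5] rot deg [-0.06 -0.15  0.09]
ROW [-0.0018 -0.0023  0.0049] [-0.0003 -0.0008  0.0005] t 12.55 w 0.573 F [-1.2  1.   1.9] tcp [ 0.6322 -0.2814  0.0305]
```

```bash
python3 -m creep '[[0,0,0,-0.05,0,0,0],[0,0,0,-0.15,0,0,0],[0,0,0,-0.28,0,0,0],[0,0,0,-0.42,0,0,0],[0,0,0,-0.56,0,0,0]]'
python3 - <<'E'
from h import *
p=frame(.567,.1065,.0436,4.95,(-.012,.054,.034));print(p)
goal(p[0],p[1],.2,4.95)
E
```

```text
time_s: 12.97
tcp_pos: [0.6318, -0.2807, 0.1985]
ee_rot: [[-0.21, -0.978, -0.001], [-0.978, 0.21, -0.002], [0.002, 0.0, -1.0]]
wrist_force: [1.0, -0.6, -1.6]
gripper_width: 0.573
[0.55038529 0.15926316 0.0776    ]
shift mm [-413.1  172.    -2.4] rot deg [-7.000e-02 -1.300e-01  7.294e+01]
ROW [-1.377   0.5732 -0.008 ] [-4.000e-04 -7.000e-04  4.052e-01] t 12.97 w 0.573 F [ 1.  -0.6 -1.6] tcp [ 0.6318 -0.2807  0.1985]
```

```bash
python3 -m creep '[[0,-0.12,0.05,0,0,0,0.035],[0,-0.24,0.1,0,0,0,0.07],[0,-0.36,0.15,0,0,0,0.11],[0,-0.48,0.2,0,0,0,0.15],[0,-0.6,0.25,0,0,0,0.19]]'
python3 - <<'E'
from h import *
goal(.5504,.1593,.2,4.95)
E
```

```text
time_s: 13.38
tcp_pos: [0.5961, -0.0894, 0.1977]
ee_rot: [[-0.717, -0.697, -0.001], [-0.697, 0.717, -0.002], [0.002, -0.001, -1.0]]
wrist_force: [0.9, 0.4, -1.7]
gripper_width: 0.573
shift mm [-140.4  210.2   -2.7] rot deg [-0.08 -0.07 39.21]
ROW [-0.4682  0.7007 -0.0091] [-0.0004 -0.0004  0.2178] t 13.38 w 0.573 F [ 0.9  0.4 -1.7] tcp [ 0.5961 -0.0894  0.1977]
```

```bash
python3 -m creep '[[0,-0.07,0.11,0,0,0,0.04],[0,-0.14,0.22,0,0,0,0.08],[0,-0.21,0.33,0,0,0,0.12],[0,-0.28,0.44,0,0,0,0.16],[0,-0.35,0.54,0,0,0,0.2]]'
python3 - <<'E'
from h import *
goal(.5504,.1593,.2,4.95)
E
```

```text
time_s: 13.8
tcp_pos: [0.5583, 0.0986, 0.1971]
ee_rot: [[-0.981, -0.193, -0.001], [-0.193, 0.981, -0.001], [0.001, -0.001, -1.0]]
wrist_force: [0.8, 0.5, -1.8]
gripper_width: 0.574
shift mm [-4.  61.1 -3. ] rot deg [-0.06 -0.05  6.2 ]
ROW [-0.0133  0.2035 -0.01  ] [-0.0003 -0.0003  0.0344] t 13.8 w 0.574 F [ 0.8  0.5 -1.8] tcp [0.5583 0.0986 0.1971]
```

```bash
python3 -m creep '[[0,-0.007,0.1,0,0,0,0.02],[0,-0.013,0.18,0,0,0,0.034],[0,-0.013,0.203,0,0,0,0.034],[0,-0.013,0.203,0,0,0,0.034],[0,-0.013,0.203,0,0,0,0.034]]'
python3 - <<'E'
from h import *
goal(.5504,.1593,.2,4.95)
P=(.567,.1065,.0436,4.95); st=r.sense(); yaw=np.degrees(np.arctan2(-st['ee_rot'][1,0],-st['ee_rot'][0,0])); t=st['tcp_pos']
K=(t[0],t[1],t[2]-.0305,yaw);Bk=(-.065,.065,-.025,.025)
look('p1',P,[(P,*PL,(0,0,255)),(P,*FE,(0,255,0)),(P,*ES,(0,255,255)),(K,Bk,0.04,(255,0,0)),(K,Bk,0.,(255,0,255))])
E
```

```text
time_s: 14.22
tcp_pos: [0.5502, 0.159, 0.1966]
ee_rot: [[-0.996, -0.089, -0.001], [-0.089, 0.996, -0.001], [0.001, -0.001, -1.0]]
wrist_force: [0.2, -0.4, -1.8]
gripper_width: 0.569
shift mm [-0.3  0.3 -3.4] rot deg [-0.08 -0.08  0.14]
ROW [-0.0009  0.001  -0.0114] [-0.0004 -0.0004  0.0008] t 14.22 w 0.569 F [ 0.2 -0.4 -1.8] tcp [0.5502 0.159  0.1966]
```

View pics/p1_wrist.png

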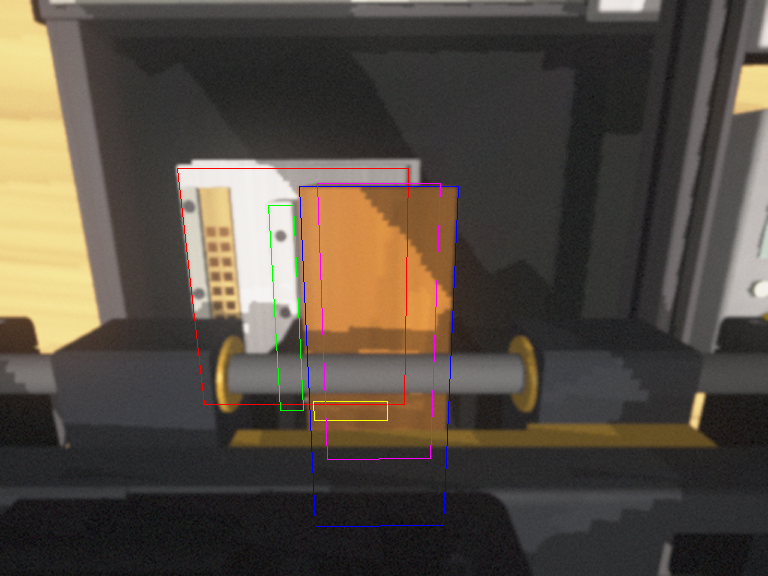

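View pics/p1_scene.png

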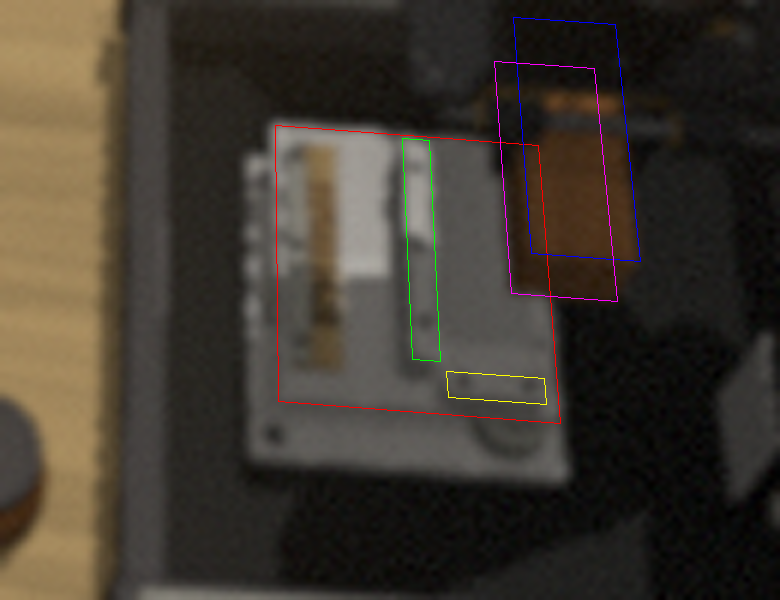

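Run:
```python
from h import *
W=np.load('pics/p1_wrist.npy');S=np.load('pics/p1_scene.npy');T=np.load('pics/p1_top.npy')
cv2.imwrite('pics/p1_wz.png',cv2.resize(W[90:240,100:300],None,fx=4,fy=4,interpolation=cv2.INTER_CUBIC))
cv2.imwrite('pics/p1_tz.png',cv2.resize(T[110:210,100:230],None,fx=6,fy=6,interpolation=cv2.INTER_CUBIC))
C=cam('wrist'); P=(.567,.1065,.0436,4.95)
for p in [(-.064,-.007,.064),(-.064,.007,.064),(-.064,.007,.034),(-.064,-.007,.034),(-.084,-.068,.034),(-.084,.072,.034)]:
    u=proj(C,[frame(*P,p)])[0]; print(p,u.round(1),((u-[100,90])*4).round())
```

```text
(-0.064, -0.007, 0.064) [179.5 136.3] [318. 185.]
(-0.064, 0.007, 0.064) [196.5 136.3] [386. 185.]
(-0.064, 0.007, 0.034) [202.5 133.8] [410. 175.]
(-0.064, -0.007, 0.034) [187.4 133.9] [350. 175.]
(-0.084, -0.068, 0.034) [119.1 111.6] [76. 86.]
(-0.084, 0.072, 0.034) [273.  111.4] [692.  86.]
```

View pics/p1_wz.png

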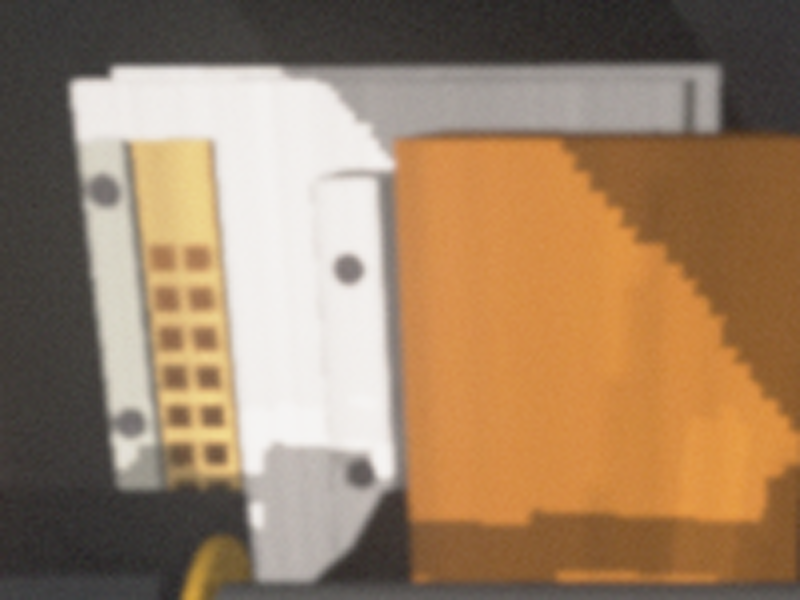

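View pics/p1_tz.png

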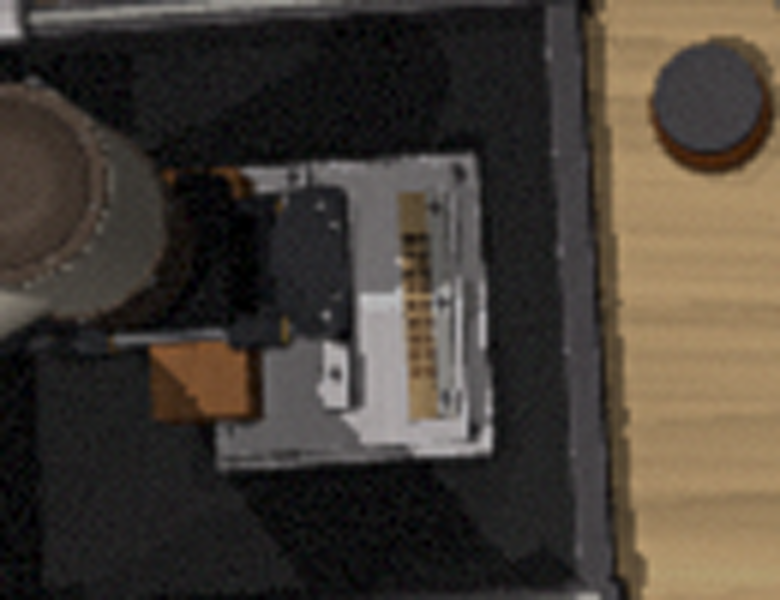

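Against the wrist view the pallet is about 2 mm nearer −x and 0.5 mm nearer −y than my earlier TCP-based value: fence end at zoom row 176 vs 185, left plate edge at column 72 vs 76. I use (0.565, 0.106). The blank hangs clear, +y of the fence. Lowering.

```bash
python3 -m creep '[[0,0.003,0,0.06,0,0,0.001],[0,0.005,0,0.13,0,0,0.001],[0,0.005,0,0.2,0,0,0.001],[0,0.005,0,0.255,0,0,0.001],[0,0.005,0,0.265,0,0,0.001]]'
python3 -m creep '[[0,0,0,0,0,0,0],[0,0,0,0,0,0,0]]'
python3 - <<'E'
from h import *
p=frame(.565,.1062,.0436,4.95,(-.012,.054,.034));print(p)
goal(p[0],p[1],.1081,4.95)
E
```

```text
time_s: 14.78
tcp_pos: [0.5472, 0.1554, 0.1142]
ee_rot: [[-0.997, -0.081, -0.007], [-0.081, 0.997, -0.004], [0.007, -0.004, -1.0]]
wrist_force: [-0.4, -0.5, -1.3]
gripper_width: 0.574
time_s: 14.95
tcp_pos: [0.5474, 0.1546, 0.1144]
ee_rot: [[-0.997, -0.08, -0.007], [-0.079, 0.997, -0.004], [0.007, -0.004, -1.0]]
wrist_force: [-0.2, 0.0, -1.8]
gripper_width: 0.569
[0.54838529 0.15896316 0.0776    ]
shift mm [-1.3  4.3  6.2] rot deg [-0.22 -0.43 -0.39]
ROW [-0.0045  0.0145  0.0208] [-0.0012 -0.0024 -0.0022] t 14.95 w 0.569 F [-0.2  0.  -1.8] tcp [0.5474 0.1546 0.1144]
```

```bash
python3 -m creep '[[0,-0.0045,0.0145,0,-0.001,-0.0024,-0.002],[0,-0.0045,0.0145,0,-0.001,-0.0024,-0.002],[0,-0.0045,0.0145,0.008,-0.001,-0.0024,-0.002],[0,-0.0045,0.0145,0.013,-0.001,-0.0024,-0.002],[0,-0.0045,0.0145,0.013,-0.001,-0.0024,-0.002]]'
python3 - <<'E'
from h import *
goal(.5484,.159,.1081,4.95)
E
```

```text
time_s: 15.37
tcp_pos: [0.5482, 0.159, 0.1104]
ee_rot: [[-0.996, -0.086, -0.0], [-0.086, 0.996, -0.001], [0.0, -0.001, -1.0]]
wrist_force: [-0.2, -0.4, -1.3]
gripper_width: 0.571
shift mm [-0.2 -0.   2.3] rot deg [-0.04 -0.01 -0.03]
ROW [-0.0006 -0.0001  0.0076] [-0.0002 -0.     -0.0001] t 15.37 w 0.571 F [-0.2 -0.4 -1.3] tcp [0.5482 0.159  0.1104]
```

```bash
python3 -m creep '[[0,0,0,0.003,0,0,0],[0,0,0,0.005,0,0,0],[0,0,0,0.005,0,0,0]]'
python3 -m creep '[[0,0,0,0.002,0,0,0],[0,0,0,0.003,0,0,0],[0,0,0,0.003,0,0,0]]'
python3 -c "
from h import *
goal(.5484,.159,.1081,4.95)"
```

```text
time_s: 15.62
tcp_pos: [0.5481, 0.159, 0.1087]
ee_rot: [[-0.996, -0.086, -0.0], [-0.086, 0.996, -0.001], [0.0, -0.001, -1.0]]
wrist_force: [0.3, 0.2, -1.0]
gripper_width: 0.573
time_s: 15.87
tcp_pos: [0.5481, 0.159, 0.1078]
ee_rot: [[-0.996, -0.086, -0.0], [-0.086, 0.996, -0.001], [0.001, -0.001, -1.0]]
wrist_force: [0.1, 0.2, -1.7]
gripper_width: 0.569
shift mm [-0.3 -0.  -0.3] rot deg [-0.05 -0.03 -0.02]
ROW [-0.0011 -0.0001 -0.001 ] [-0.0003 -0.0002 -0.0001] t 15.87 w 0.569 F [ 0.1  0.2 -1.7] tcp [0.5481 0.159  0.1078]
```

```bash
python3 -m creep '[[0,0,0,0.003,0,0,0],[0,0,0,0.004,0,0,0],[0,0,0,0.004,0,0,0]]'
python3 -m creep '[[0,0,0,0.002,0,0,0],[0,0,0,0.003,0,0,0],[0,0,0,0.003,0,0,0]]'
```

```text
time_s: 16.12
tcp_pos: [0.5481, 0.159, 0.1077]
ee_rot: [[-0.996, -0.086, -0.0], [-0.086, 0.996, -0.001], [0.0, -0.001, -1.0]]
wrist_force: [-3.5, -0.7, 4.9]
gripper_width: 0.576
time_s: 16.37
tcp_pos: [0.5481, 0.159, 0.1077]
ee_rot: [[-0.996, -0.086, 0.0], [-0.086, 0.996, -0.001], [-0.0, -0.001, -1.0]]
wrist_force: [-3.5, -0.1, 6.0]
gripper_width: 0.57
```

Contact at TCP z = 0.1077, as predicted. Easing the pressure and opening only a little, since the fence is close.

```bash
python3 -m creep '[[0,0,0,-0.001,0,0,0],[0.6,0,0,-0.001,0,0,0],[0.63,0,0,-0.001,0,0,0],[0.64,0,0,-0.001,0,0,0],[0.64,0,0,-0.001,0,0,0]]'
python3 - <<'E'
from h import *
P=(.565,.1062,.0436,4.95); K=(.5481,.159,.0776,4.95);Bk=(-.065,.065,-.025,.025)
look('q1',P,[(P,*PL,(0,0,255)),(P,*FE,(0,255,0)),(P,*ES,(0,255,255)),(K,Bk,0.04,(255,0,0))])
E
```

```text
time_s: 16.78
tcp_pos: [0.5483, 0.1591, 0.1078]
ee_rot: [[-0.996, -0.086, 0.0], [-0.086, 0.996, -0.001], [-0.0, -0.001, -1.0]]
wrist_force: [0.0, -0.2, 0.2]
gripper_width: 0.633
```

View pics/q1_wrist.png

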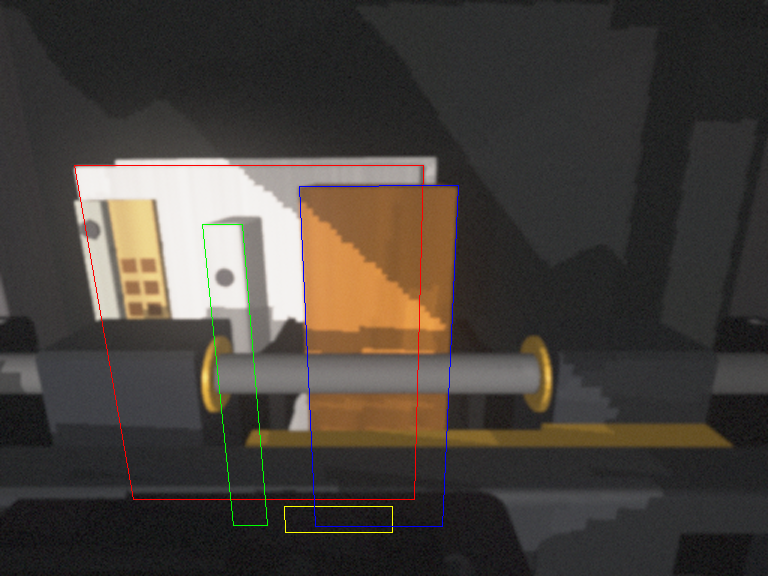

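View pics/q1_scene.png

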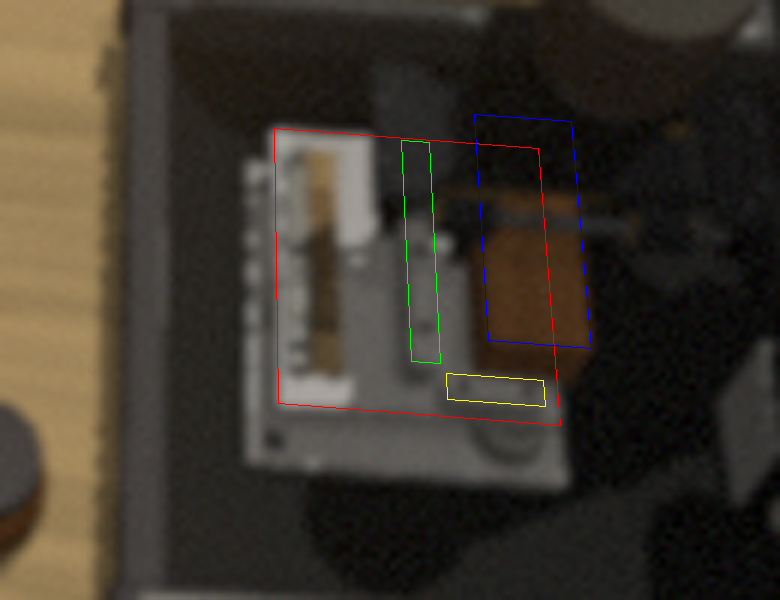

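All the projections match the pictures: the blank lies on the bare side clear of the fence (plate corner at (75,165), blank end at row 186, wrist view). Now up, close, and over to its +y side to push.

```bash
python3 -m creep '[[0.64,0,0,-0.03,0,0,0],[0.64,0,0,-0.1,0,0,0],[0.64,0,0,-0.18,0,0,0],[0.3,0,0,-0.26,0,0,0],[0.0,0,0,-0.26,0,0,0]]'
python3 -m creep '[[0,0,0,0,0,0,0],[0,0,0,0,0,0,0],[0,0,0,0,0,0,0]]'
python3 - <<'E'
from h import *
st=r.sense()
P=(.565,.1062,.0436,4.95); K=(.5481,.159,.0776,4.95);Bk=(-.065,.065,-.025,.025)
print(((st['tcp_pos']-P[:3])@Rn.from_euler('z',4.95,degrees=True).as_matrix()).round(4))
p=frame(*P,(-.014,.102,0));print(p);goal(p[0],p[1],.17,4.95)
look('q2',P,[(P,*PL,(0,0,255)),(P,*FE,(0,255,0)),(P,*ES,(0,255,255)),(K,Bk,0.04,(255,0,0))])
E
```

```text
time_s: 17.35
tcp_pos: [0.5511, 0.1603, 0.1921]
ee_rot: [[-0.996, -0.088, 0.011], [-0.088, 0.996, 0.003], [-0.011, 0.002, -1.0]]
wrist_force: [0.4, 0.2, 0.3]
gripper_width: 0.557
time_s: 17.6
tcp_pos: [0.5508, 0.1601, 0.1919]
ee_rot: [[-0.996, -0.088, 0.01], [-0.087, 0.996, 0.003], [-0.01, 0.002, -1.0]]
wrist_force: [-1.1, -0.2, -0.2]
gripper_width: 0.349
[-0.0094  0.055   0.1483]
[0.54225101 0.20661157 0.0436    ]
shift mm [ 4.7 47.  21.9] rot deg [0.11 0.59 0.07]
ROW [0.0157 0.1567 0.0731] [0.0006 0.0033 0.0004] t 17.6 w 0.349 F [-1.1 -0.2 -0.2] tcp [0.5508 0.1601 0.1919]
```

View pics/q2_wrist.png

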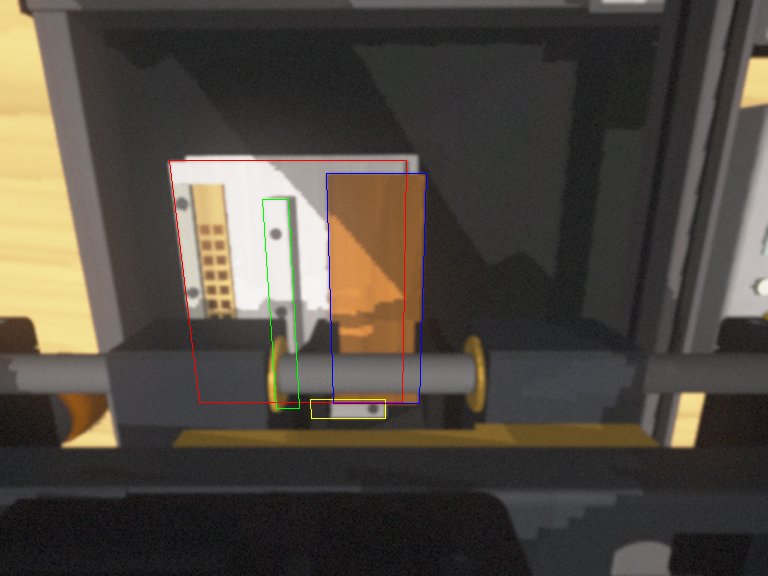

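View pics/q2_scene.png

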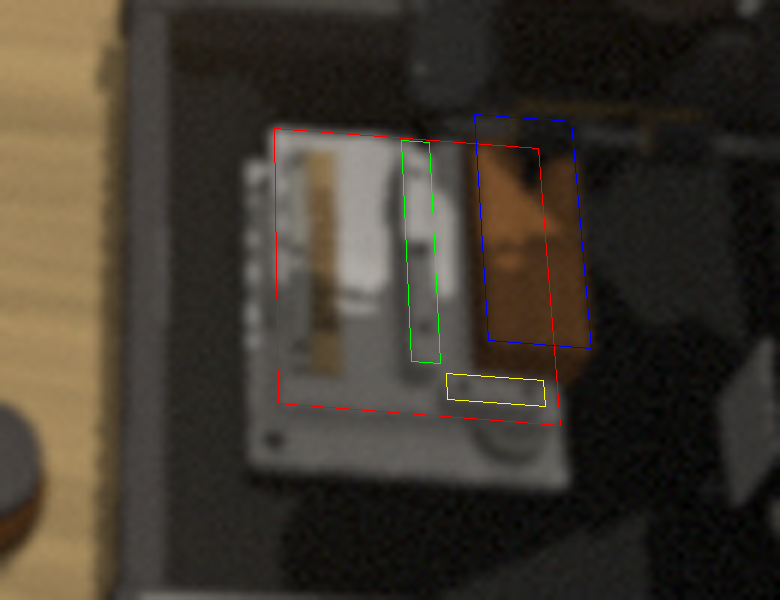

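The wrist view has the released blank exactly at its predicted box (328–424, rows 173–403), with the end stop just past its end at row ~408. Moving to the push position.

```bash
python3 -m creep '[[0,0.005,0.05,0,0,0.003,0],[0,0.01,0.1,0.01,0,0.003,0],[0,0.015,0.155,0.03,0,0.003,0],[0,0.015,0.157,0.05,0,0.003,0],[0,0.015,0.157,0.05,0,0.003,0]]'
python3 - <<'E'
from h import *
p=frame(.565,.1062,.0436,4.95,(-.014,.102,0));goal(p[0],p[1],.104,4.95)
E
```

```text
time_s: 18.17
tcp_pos: [0.541, 0.2077, 0.1741]
ee_rot: [[-0.996, -0.089, -0.004], [-0.089, 0.996, -0.0], [0.004, -0.0, -1.0]]
wrist_force: [0.7, 0.9, -0.3]
gripper_width: 0.005
shift mm [-1.4 -1.2 70.1] rot deg [-0.   -0.21  0.18]
ROW [-0.0047 -0.0039  0.2337] [-0.     -0.0012  0.001 ] t 18.17 w 0.005 F [ 0.7  0.9 -0.3] tcp [0.541  0.2077 0.1741]
```

```bash
python3 -m creep '[[0,-0.004,-0.002,0.05,0,-0.001,0.001],[0,-0.004,-0.002,0.11,0,-0.001,0.001],[0,-0.004,-0.002,0.17,0,-0.001,0.001],[0,-0.004,-0.002,0.22,0,-0.001,0.001],[0,-0.004,-0.002,0.23,0,-0.001,0.001]]'
python3 -m creep '[[0,0,0,0,0,0,0],[0,0,0,0,0,0,0]]'
python3 - <<'E'
from h import *
P=(.565,.1062,.0436,4.95)
p=frame(*P,(-.014,.102,0));goal(p[0],p[1],.104,4.95)
K=(.5481,.159,.0776,4.95);Bk=(-.065,.065,-.025,.025)
look('q3',P,[(P,*PL,(0,0,255)),(P,*FE,(0,255,0)),(P,*ES,(0,255,255)),(K,Bk,0.04,(255,0,0))])
E
```

```text
time_s: 18.58
tcp_pos: [0.5403, 0.2061, 0.1022]
ee_rot: [[-0.996, -0.086, -0.006], [-0.086, 0.996, -0.003], [0.006, -0.003, -1.0]]
wrist_force: [-0.1, -0.2, -0.3]
gripper_width: 0.006
time_s: 18.75
tcp_pos: [0.5403, 0.2059, 0.1022]
ee_rot: [[-0.996, -0.086, -0.006], [-0.086, 0.996, -0.004], [0.006, -0.003, -1.0]]
wrist_force: [-0.2, -0.1, 0.1]
gripper_width: 0.003
shift mm [-2.   0.5 -1.8] rot deg [-0.18 -0.37 -0.04]
ROW [-0.0065  0.0016 -0.006 ] [-0.001  -0.0021 -0.0002] t 18.75 w 0.003 F [-0.2 -0.1  0.1] tcp [0.5403 0.2059 0.1022]
```

View pics/q3_wrist.png

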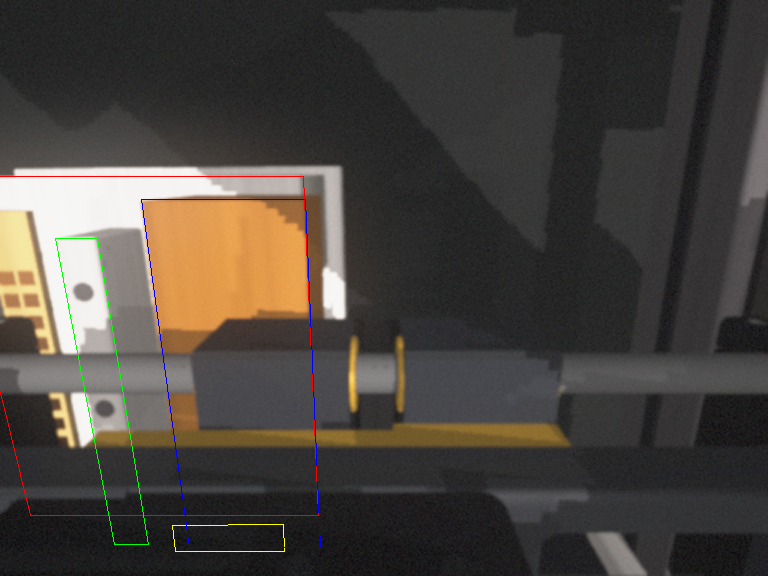

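View pics/q3_scene.png

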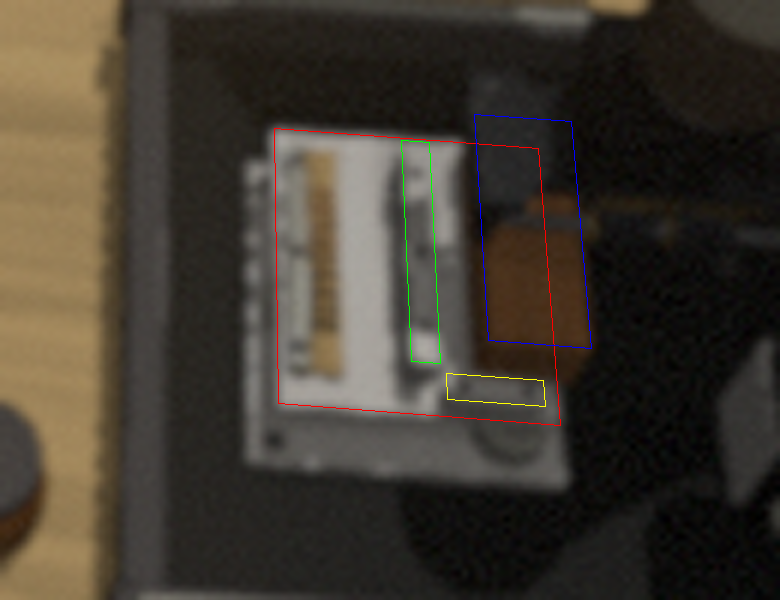

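```bash
python3 -m creep '[[0,-0.006,0.0,-0.006,-0.001,-0.002,0],[0,-0.006,-0.01,-0.006,-0.001,-0.002,0],[0,-0.006,-0.02,-0.006,-0.001,-0.002,0],[0,-0.006,-0.03,-0.006,-0.001,-0.002,0],[0,-0.006,-0.035,-0.006,-0.001,-0.002,0]]'
cat >> h.py <<'E'
PP=(.565,.1062,.0436,4.95)
def inpal():
    s=r.sense(); R=Rn.from_euler('z',PP[3],degrees=True).as_matrix()
    print("tcp in pallet mm",(((s['tcp_pos']-PP[:3])@R)*1e3).round(1),"F pal",(s['wrist_force']@R).round(1),"M",s['moment'].round(2),"t",round(s['time_s'],2))
E
python3 -c "
from h import *
inpal()"
```

```text
time_s: 19.32
tcp_pos: [0.5436, 0.1956, 0.1052]
ee_rot: [[-0.996, -0.085, 0.002], [-0.085, 0.996, 0.002], [-0.002, 0.001, -1.0]]
wrist_force: [0.0, 0.2, -0.3]
gripper_width: 0.005
tcp in pallet mm [-13.6  90.9  61.6] F pal [ 0.   0.2 -0.3] M [ 0.   -0.03 -0.03] t 19.32
```

```bash
python3 -m creep '[[0,0,-0.01,0,0,0,0],[0,0,-0.018,0,0,0,0],[0,0,-0.024,0,0,0,0],[0,0,-0.028,0,0,0,0],[0,0,-0.028,0,0,0,0]]'
python3 - <<'E'
from h import *
inpal()
P=PP
look('q4',P,[(P,*PL,(0,0,255)),(P,*FE,(0,255,0)),(P,*ES,(0,255,255))])
inpal()
E
```

```text
time_s: 19.73
tcp_pos: [0.5445, 0.1871, 0.1053]
ee_rot: [[-0.996, -0.085, 0.002], [-0.085, 0.996, 0.002], [-0.002, 0.001, -1.0]]
wrist_force: [0.2, 1.0, 0.2]
gripper_width: 0.008
tcp in pallet mm [-13.5  82.3  61.7] F pal [0.2 1.  0.2] M [ 0.23 -0.07  0.07] t 19.73
tcp in pallet mm [-13.6  82.4  61.6] F pal [0.4 0.4 0.1] M [ 0.08 -0.03  0.05] t 19.88
```

View pics/q4_wrist.png

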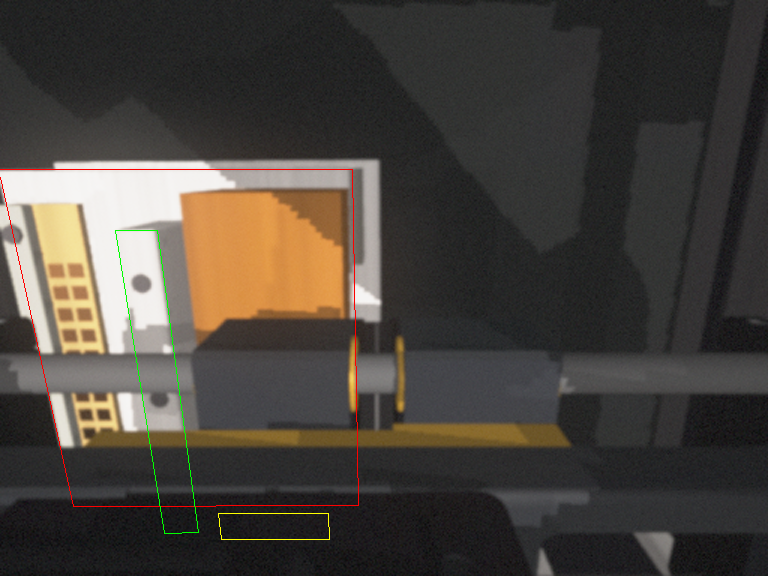

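```bash
cat >> h.py <<'E'
def fitblank(im,C,p0,xmax=-.02,z=.0776+.04,span=(.004,.008,3)):
    """blank pose (in pallet frame PP) from its -x end and two long top edges"""
    P=[];N=[]
    for s in np.linspace(.03,.97,60): P+=[(-.065,-.025+.05*s,0)];N+=[(1,0,0)]
    for s in np.linspace(-.063,xmax,60): P+=[(s,-.025,0),(s,.025,0)];N+=[(0,1,0),(0,-1,0)]
    P=np.array(P);N=np.array(N,float);g=gaussian_filter(im.astype(float),(.7,.7,0))
    f=g[:,:,2]-g[:,:,0]   # red minus blue: wood
    f=f/(g.sum(2)+20)
    def val(p):
        R=Rn.from_euler('z',PP[3]+p[2],degrees=True).as_matrix();o=frame(*PP,(p[0],p[1],0));o[2]=z
        a=proj(C,(P+N*.0015)@R.T+o);b=proj(C,(P-N*.0015)@R.T+o)
        return -np.mean(map_coordinates(f,[a[:,1],a[:,0]],order=1)-map_coordinates(f,[b[:,1],b[:,0]],order=1))
    rng=np.random.default_rng(1);c=[np.array(p0)+rng.uniform(-1,1,3)*span for _ in range(800)]
    b=min(c,key=val)
    q=minimize(val,b,method='Nelder-Mead',options=dict(initial_simplex=b+np.array([[0,0,0],[.002,0,0],[0,.002,0],[0,0,1]]),xatol=1e-5))
    return q.x,q.fun
E
python3 - <<'E'
from h import *
C=cam('wrist')
print(fitblank(np.load('pics/q4_wrist.npy'),C,(-.012,.045,0)))
E
```

```text
(array([-0.01247198,  0.0462229 , -0.10474045]), np.float64(-0.23676663368773687))
```

The fit has the blank at pallet (−12.5, 46.2) mm, parallel within 0.1°, so it is sliding squarely and the tool sits 36.2 mm behind its centre. Continuing.

```bash
python3 -m creep '[[0,0,-0.01,0,0,0,0],[0,0,-0.02,0,0,0,0],[0,0,-0.03,0,0,0,0],[0,0,-0.038,0,0,0,0],[0,0,-0.038,0,0,0,0]]'
python3 - <<'E'
from h import *
inpal()
P=PP
st=look('q5',P,[(P,*PL,(0,0,255)),(P,*FE,(0,255,0)),(P,*ES,(0,255,255))])
print(fitblank(np.load('pics/q5_wrist.npy'),cam('wrist',st),(-.012,.035,0)))
E
```

```text
time_s: 20.3
tcp_pos: [0.5453, 0.1751, 0.1052]
ee_rot: [[-0.996, -0.085, 0.002], [-0.085, 0.996, 0.001], [-0.002, 0.001, -1.0]]
wrist_force: [0.7, 0.3, -0.2]
gripper_width: 0.004
tcp in pallet mm [-13.6  70.4  61.6] F pal [ 0.7  0.2 -0.2] M [ 0.08 -0.08 -0.06] t 20.3
(array([-0.01264439,  0.03448722,  0.13653038]), np.float64(-0.24793841257338423))
```

View pics/q5_wrist.png

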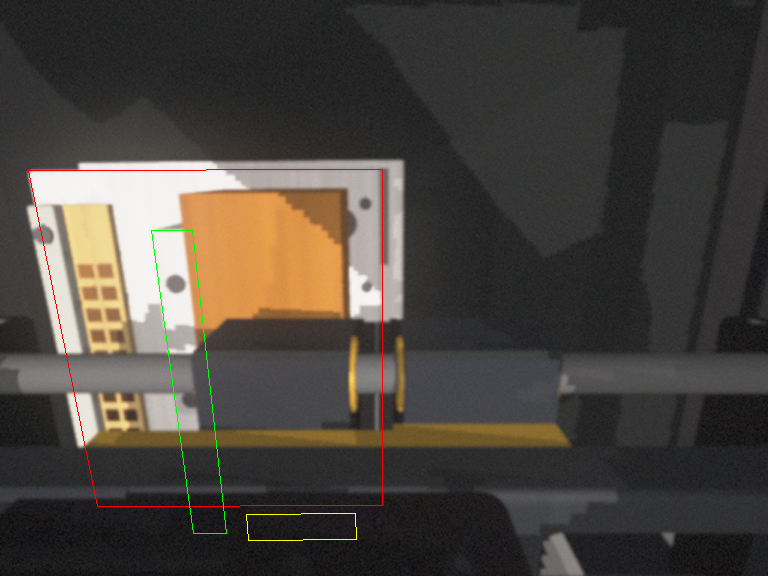

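The blank is 2.5 mm short of the fence by the fit. Now small steps, watching the force.

```bash
for i in 1; do :; done; python3 -m creep '[[0,0,-0.002,0,0,0,0],[0,0,-0.004,0,0,0,0],[0,0,-0.004,0,0,0,0]]'
python3 -c "
from h import *
inpal()"
python3 -m creep '[[0,0,-0.0025,0,0,0,0],[0,0,-0.0025,0,0,0,0],[0,0,-0.0025,0,0,0,0]]'
python3 -c "
from h import *
inpal()"
```

```text
time_s: 20.7
tcp_pos: [0.5453, 0.1742, 0.1051]
ee_rot: [[-0.996, -0.085, 0.001], [-0.085, 0.996, 0.001], [-0.002, 0.001, -1.0]]
wrist_force: [-0.6, 1.4, 0.4]
gripper_width: 0.006
tcp in pallet mm [-13.8  69.4  61.5] F pal [-0.4  1.4  0.4] M [ 0.29 -0.02  0.  ] t 20.7
time_s: 20.95
tcp_pos: [0.5454, 0.1735, 0.1051]
ee_rot: [[-0.996, -0.085, 0.002], [-0.085, 0.996, 0.001], [-0.002, 0.001, -1.0]]
wrist_force: [-0.3, 2.6, 0.5]
gripper_width: 0.007
tcp in pallet mm [-13.7  68.8  61.5] F pal [-0.1  2.6  0.5] M [0.43 0.03 0.02] t 20.95
```

```bash
python3 -m creep '[[0,0,-0.002,0,0,0,0],[0,0,-0.002,0,0,0,0],[0,0,-0.002,0,0,0,0]]'
python3 - <<'E'
from h import *
inpal()
st=look('q6',PP,[(PP,*PL,(0,0,255)),(PP,*FE,(0,255,0)),(PP,*ES,(0,255,255))])
inpal()
print(fitblank(np.load('pics/q6_wrist.npy'),cam('wrist',st),(-.012,.032,0)))
cv2.imwrite('pics/q6_z.png',cv2.resize(np.load('pics/q6_wrist.npy')[90:240,80:280],None,fx=4,fy=4,interpolation=cv2.INTER_CUBIC))
E
```

```text
time_s: 21.2
tcp_pos: [0.5453, 0.173, 0.1051]
ee_rot: [[-0.996, -0.085, 0.002], [-0.085, 0.996, 0.001], [-0.002, 0.001, -1.0]]
wrist_force: [-0.7, 1.9, -0.8]
gripper_width: 0.007
tcp in pallet mm [-13.8  68.3  61.5] F pal [-0.5  1.9 -0.8] M [ 0.57  0.24 -0.  ] t 21.2
tcp in pallet mm [-13.8  68.3  61.5] F pal [-0.4  1.5  0.7] M [0.57 0.21 0.01] t 21.35
(array([-0.01249472,  0.03244424,  0.28122266]), np.float64(-0.23869491141651708))
```

View pics/q6_z.png

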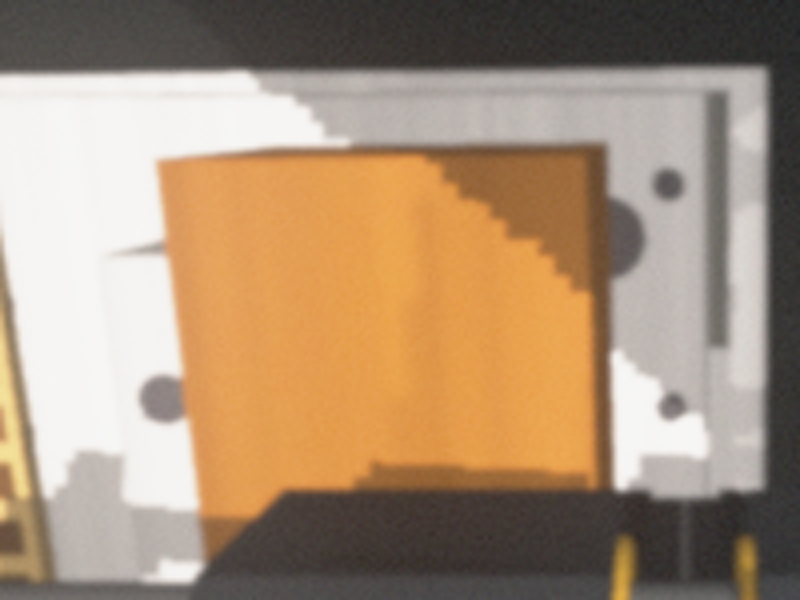

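```bash
python3 -m creep '[[0,0,-0.002,0,0,0,0],[0,0,-0.002,0,0,0,0],[0,0,-0.002,0,0,0,0]]'
python3 -c "
from h import *
inpal()"
python3 -m creep '[[0,0,-0.002,0,0,0,0],[0,0,-0.002,0,0,0,0],[0,0,-0.002,0,0,0,0]]'
python3 -c "
from h import *
inpal()"
```

```text
time_s: 21.6
tcp_pos: [0.5454, 0.1728, 0.1051]
ee_rot: [[-0.996, -0.085, 0.002], [-0.085, 0.996, 0.002], [-0.002, 0.002, -1.0]]
wrist_force: [-1.7, 5.0, 1.1]
gripper_width: 0.001
tcp in pallet mm [-13.8  68.1  61.5] F pal [-1.2  5.1  1.1] M [1.21 0.43 0.03] t 21.6
time_s: 21.85
tcp_pos: [0.5454, 0.1728, 0.1052]
ee_rot: [[-0.996, -0.085, 0.002], [-0.085, 0.996, 0.003], [-0.002, 0.002, -1.0]]
wrist_force: [-2.1, 5.6, 0.2]
gripper_width: 0.006
tcp in pallet mm [-13.8  68.   61.6] F pal [-1.6  5.7  0.2] M [ 1.43  0.56 -0.03] t 21.85
```

Firm contact: the TCP stopped at y = 68.0 as the force rose to 5.7 N, so the blank is against the fence. Backing off, up, and round to the −x end.

```bash
python3 -m creep '[[0,0,0.02,0,0,0,0],[0,0,0.035,0,0,0,0],[0,0,0.035,-0.06,0,0,0],[0,0,0.035,-0.15,0,0,0],[0,0,0.035,-0.24,0,0,0]]'
python3 - <<'E'
from h import *
inpal()
p=frame(*PP,(-.100,.032,0));goal(p[0],p[1],.17,4.95)
E
```

```text
time_s: 22.27
tcp_pos: [0.5437, 0.1824, 0.177]
ee_rot: [[-0.996, -0.085, -0.001], [-0.085, 0.996, -0.0], [0.001, -0.0, -1.0]]
wrist_force: [0.3, -0.3, 0.3]
gripper_width: 0.005
tcp in pallet mm [-14.6  77.7 133.4] F pal [ 0.3 -0.3  0.3] M [ 0.03 -0.07 -0.05] t 22.27
shift mm [ 85.3 -45.8   7.1] rot deg [-0.02 -0.05 -0.05]
ROW [ 0.2845 -0.1526  0.0235] [-0.0001 -0.0003 -0.0003] t 22.27 w 0.005 F [ 0.3 -0.3  0.3] tcp [0.5437 0.1824 0.177 ]
```

```bash
python3 -m creep '[[0,0.1,-0.05,0,0,0,0],[0,0.2,-0.1,0,0,0,0],[0,0.28,-0.15,0,0,0,0],[0,0.2845,-0.1525,0,0,0,0],[0,0.2845,-0.1525,0,0,0,0]]'
python3 - <<'E'
from h import *
inpal()
K=(*frame(*PP,(-.0125,.032,.034)),4.95);Bk=(-.065,.065,-.025,.025)
st=look('e1',PP,[(PP,*PL,(0,0,255)),(PP,*FE,(0,255,0)),(PP,*ES,(0,255,255)),(K,Bk,.04,(255,0,0))])
p=frame(*PP,(-.100,.032,0));goal(p[0],p[1],.105,4.95)
E
```

```text
time_s: 22.68
tcp_pos: [0.4616, 0.1284, 0.1775]
ee_rot: [[-0.996, -0.085, -0.001], [-0.085, 0.996, -0.001], [0.001, -0.001, -1.0]]
wrist_force: [-0.4, 0.5, 0.7]
gripper_width: 0.006
tcp in pallet mm [-101.1   31.1  133.9] F pal [-0.4  0.5  0.7] M [ 0.01 -0.1  -0.02] t 22.68
shift mm [ 1.  -0.4 72.2] rot deg [-0.02 -0.   -0.04]
ROW [ 0.0032 -0.0013  0.2407] [-0.0001 -0.     -0.0002] t 22.83 w 0.007 F [0.7 0.4 0.6] tcp [0.4635 0.13   0.1772]
```

View pics/e1_wrist.png

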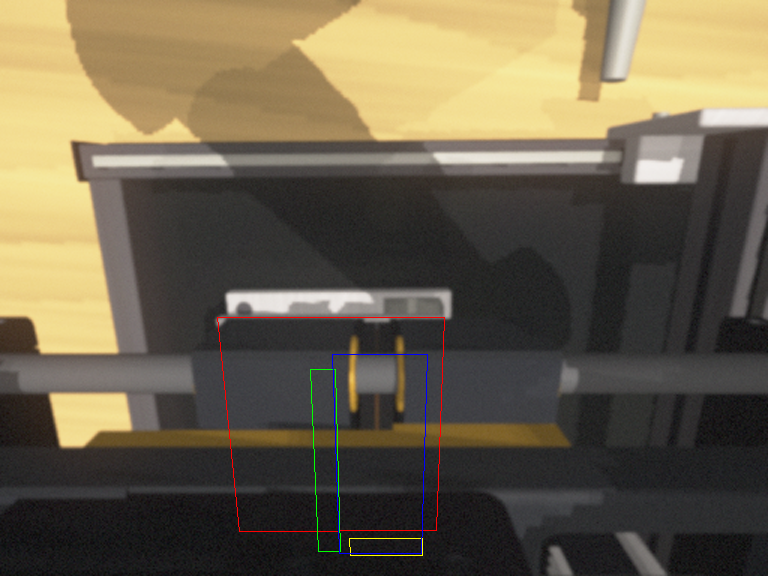

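View pics/e1_top.png

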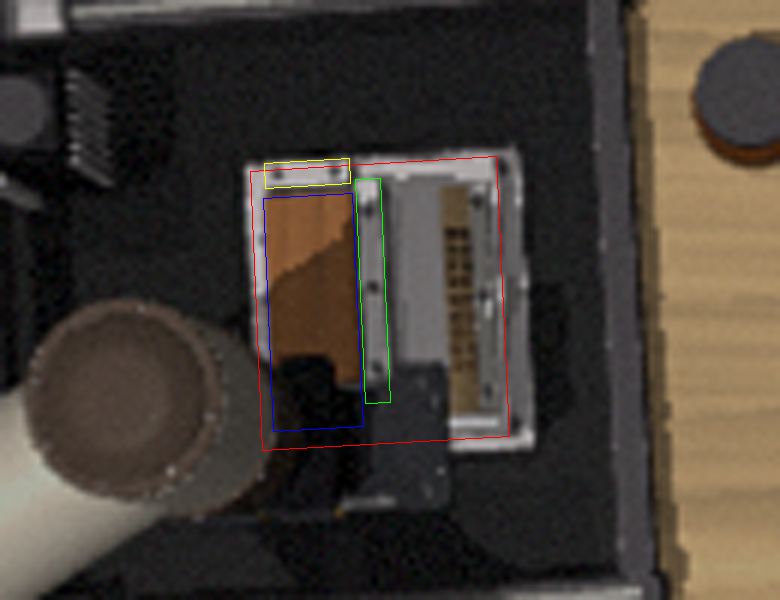

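View pics/e1_scene.png

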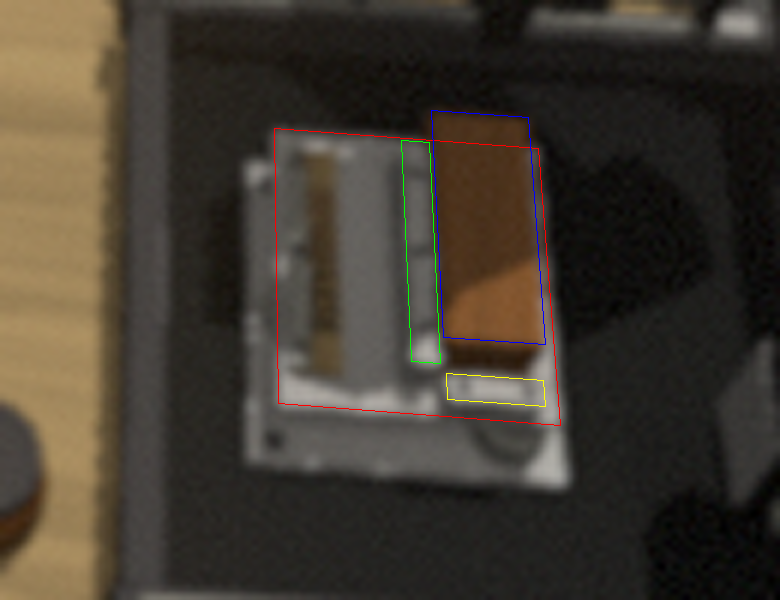

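Both fixed views now show the blank flush along the fence with about a 9 mm gap to the end stop (blank end at about (445–545,340), stop at about (447–545,375) in the scene view). Lowering behind its −x end.

```bash
python3 -m creep '[[0,0.003,-0.001,0.06,0,0,0],[0,0.003,-0.001,0.13,0,0,0],[0,0.003,-0.001,0.2,0,0,0],[0,0.003,-0.001,0.235,0,0,0],[0,0.003,-0.001,0.24,0,0,0]]'
python3 -m creep '[[0,0,0,0,0,0,0],[0,0,0,0,0,0,0]]'
python3 - <<'E'
from h import *
inpal()
p=frame(*PP,(-.090,.032,0));goal(p[0],p[1],.105,4.95)
E
```

```text
time_s: 23.25
tcp_pos: [0.4621, 0.1293, 0.1026]
ee_rot: [[-0.996, -0.086, -0.005], [-0.085, 0.996, -0.003], [0.005, -0.003, -1.0]]
wrist_force: [0.6, -1.0, -0.2]
gripper_width: 0.001
time_s: 23.42
tcp_pos: [0.4629, 0.1298, 0.1026]
ee_rot: [[-0.996, -0.086, -0.005], [-0.086, 0.996, -0.004], [0.005, -0.003, -1.0]]
wrist_force: [0.0, -0.2, 0.1]
gripper_width: 0.005
tcp in pallet mm [-99.7  32.3  59. ] F pal [-0.  -0.2  0.1] M [ 0.01 -0.01 -0.01] t 23.42
shift mm [-9.6 -0.3 -2.5] rot deg [-0.19 -0.28 -0.03]
ROW [-0.0321 -0.0011 -0.0082] [-0.001  -0.0015 -0.0002] t 23.42 w 0.005 F [ 0.  -0.2  0.1] tcp [0.4629 0.1298 0.1026]
```

```bash
python3 -m creep '[[0,-0.01,-0.001,-0.008,-0.001,-0.0015,0],[0,-0.02,-0.001,-0.008,-0.001,-0.0015,0],[0,-0.03,-0.001,-0.008,-0.001,-0.0015,0],[0,-0.04,-0.001,-0.008,-0.001,-0.0015,0],[0,-0.045,-0.001,-0.008,-0.001,-0.0015,0]]'
python3 -m creep '[[0,-0.005,0,0,0,0,0],[0,-0.009,0,0,0,0,0],[0,-0.009,0,0,0,0,0]]'
python3 - <<'E'
from h import *
inpal()
K=(*frame(*PP,(-.003,.032,.034)),4.95);Bk=(-.065,.065,-.025,.025)
st=look('e2',PP,[(PP,*PL,(0,0,255)),(PP,*FE,(0,255,0)),(PP,*ES,(0,255,255)),(K,Bk,.04,(255,0,0))])
E
```

```text
time_s: 23.83
tcp_pos: [0.4761, 0.1305, 0.1052]
ee_rot: [[-0.996, -0.085, -0.002], [-0.085, 0.996, -0.0], [0.002, -0.0, -1.0]]
wrist_force: [-5.5, 1.4, 3.9]
gripper_width: 0.006
time_s: 24.08
tcp_pos: [0.4779, 0.1305, 0.105]
ee_rot: [[-0.996, -0.085, -0.004], [-0.085, 0.996, -0.001], [0.004, -0.001, -1.0]]
wrist_force: [-4.3, 0.7, 1.3]
gripper_width: 0.008
tcp in pallet mm [-84.7  31.7  61.4] F pal [-4.2  1.1  1.3] M [0.33 1.   0.02] t 24.08
```

View pics/e2_scene.png

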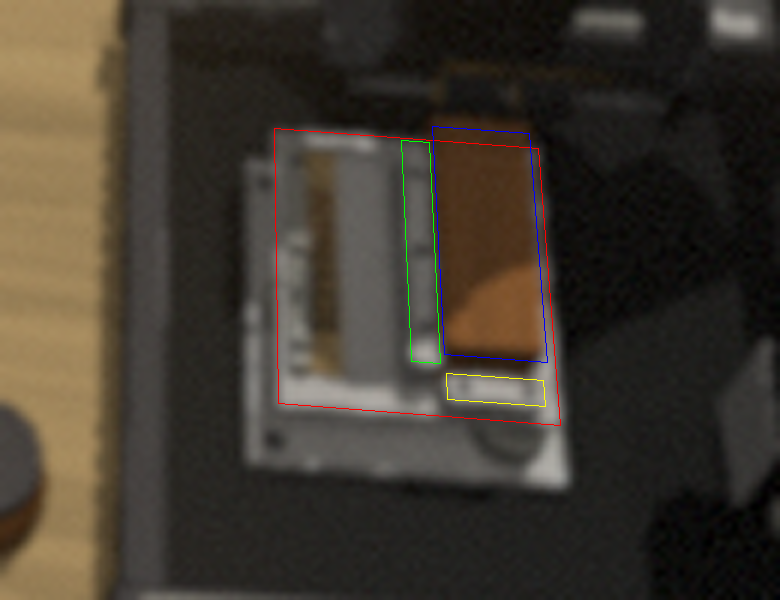

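View pics/e2_top.png

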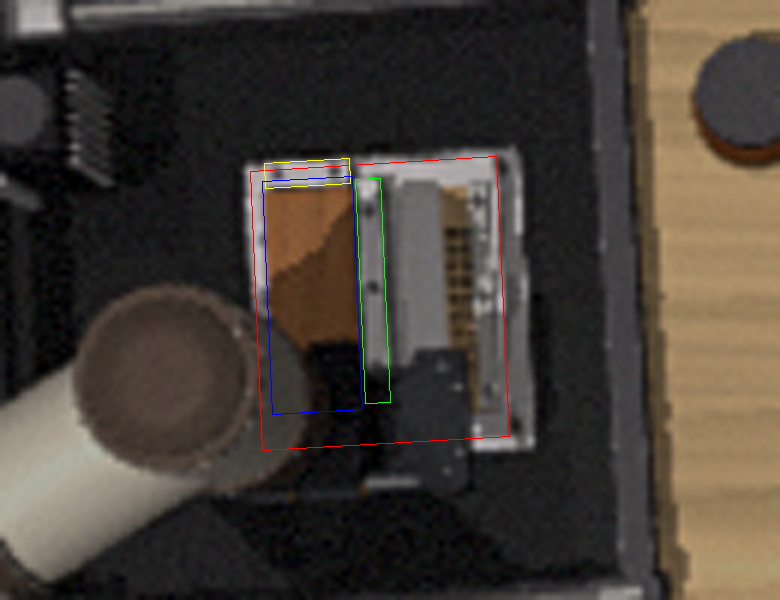

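Pushing force is 4–5 N with the blank still roughly 3–5 mm short in the scene view (front edge at row ~350 vs 355 wanted). Going on in small steps.

```bash
python3 -m creep '[[0,-0.002,0,0,0,0.001,0],[0,-0.004,0,0,0,0.001,0],[0,-0.004,0,0,0,0.001,0]]'
python3 -c "
from h import *
inpal()"
python3 -m creep '[[0,-0.002,0,0,0,0.001,0],[0,-0.004,0,0,0,0.001,0],[0,-0.004,0,0,0,0.001,0]]'
python3 -c "
from h import *
inpal()"
```

```text
time_s: 24.48
tcp_pos: [0.4796, 0.1307, 0.1051]
ee_rot: [[-0.996, -0.085, -0.006], [-0.085, 0.996, -0.001], [0.006, -0.001, -1.0]]
wrist_force: [-3.1, 0.9, 0.6]
gripper_width: 0.006
tcp in pallet mm [-83.   31.8  61.5] F pal [-3.   1.2  0.6] M [ 0.18  0.84 -0.03] t 24.48
time_s: 24.73
tcp_pos: [0.4807, 0.1308, 0.1051]
ee_rot: [[-0.996, -0.085, -0.009], [-0.085, 0.996, -0.001], [0.009, -0.001, -1.0]]
wrist_force: [-3.2, 1.2, 3.2]
gripper_width: 0.008
tcp in pallet mm [-81.9  31.8  61.5] F pal [-3.1  1.5  3.2] M [0.29 0.96 0.02] t 24.73
```

```bash
python3 -m creep '[[0,-0.002,0,0,0,-0.002,0],[0,-0.003,0,0,0,-0.003,0],[0,-0.003,0,0,0,-0.003,0]]'
python3 - <<'E'
from h import *
inpal()
K=(*frame(*PP,(-.003,.032,.034)),4.95);Bk=(-.065,.065,-.025,.025)
st=look('e3',PP,[(PP,*ES,(0,255,255)),(K,Bk,.04,(255,0,0))])
E
```

```text
time_s: 24.98
tcp_pos: [0.4819, 0.1309, 0.105]
ee_rot: [[-0.996, -0.085, 0.001], [-0.085, 0.996, -0.0], [-0.001, -0.0, -1.0]]
wrist_force: [-1.3, 0.4, 0.5]
gripper_width: 0.004
tcp in pallet mm [-80.6  31.8  61.4] F pal [-1.3  0.5  0.5] M [ 0.14  0.39 -0.02] t 24.98
```

View pics/e3_scene.png

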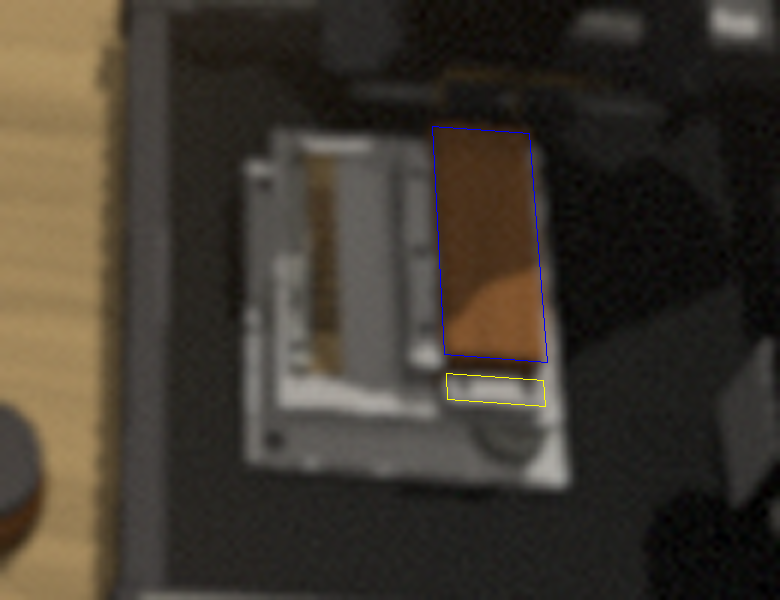

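View pics/e3_top.png

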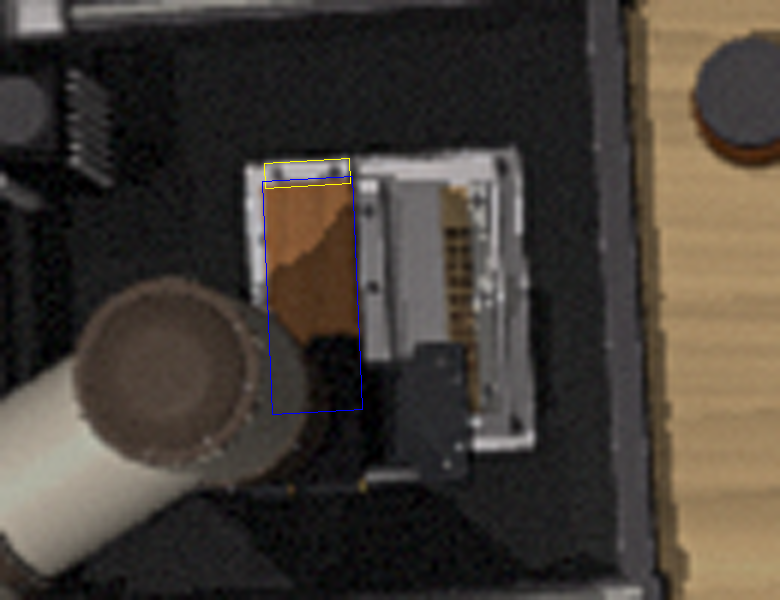

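The blank's outline is now within about 1 px of the home box. Half-millimetre steps until the stop is felt.

```bash
python3 -m creep '[[0,-0.002,0,0,0,0,0],[0,-0.002,0,0,0,0,0],[0,-0.002,0,0,0,0,0]]'
python3 -c "
from h import *
inpal()"
python3 -m creep '[[0,-0.002,0,0,0,0,0],[0,-0.002,0,0,0,0,0],[0,-0.002,0,0,0,0,0]]'
python3 -c "
from h import *
inpal()"
```

```text
time_s: 25.38
tcp_pos: [0.482, 0.1309, 0.105]
ee_rot: [[-0.996, -0.085, -0.0], [-0.085, 0.996, -0.001], [0.0, -0.001, -1.0]]
wrist_force: [-4.7, 1.3, 2.5]
gripper_width: 0.005
tcp in pallet mm [-80.5  31.8  61.4] F pal [-4.5  1.7  2.5] M [0.4  1.26 0.03] t 25.38
time_s: 25.63
tcp_pos: [0.4826, 0.131, 0.105]
ee_rot: [[-0.996, -0.085, -0.0], [-0.085, 0.996, -0.001], [0.0, -0.001, -1.0]]
wrist_force: [-2.3, 0.3, 0.0]
gripper_width: 0.003
tcp in pallet mm [-79.9  31.8  61.4] F pal [-2.3  0.5  0. ] M [0.21 0.75 0.05] t 25.63
```

```bash
python3 -m creep '[[0,-0.002,0,0,0,0,0],[0,-0.002,0,0,0,0,0],[0,-0.002,0,0,0,0,0]]'
python3 -c "
from h import *
inpal()"
python3 -m creep '[[0,-0.002,0,0,0,0,0],[0,-0.002,0,0,0,0,0],[0,-0.002,0,0,0,0,0]]'
python3 -c "
from h import *
inpal()"
```

```text
time_s: 25.88
tcp_pos: [0.4836, 0.1311, 0.105]
ee_rot: [[-0.996, -0.085, 0.001], [-0.085, 0.996, -0.001], [-0.001, -0.001, -1.0]]
wrist_force: [-1.1, 0.3, 0.2]
gripper_width: 0.003
tcp in pallet mm [-78.9  31.8  61.4] F pal [-1.1  0.3  0.2] M [0.16 0.45 0.08] t 25.88
time_s: 26.13
tcp_pos: [0.4838, 0.131, 0.105]
ee_rot: [[-0.996, -0.085, -0.0], [-0.085, 0.996, -0.001], [0.0, -0.001, -1.0]]
wrist_force: [-6.2, 1.1, 1.6]
gripper_width: 0.007
tcp in pallet mm [-78.8  31.7  61.4] F pal [-6.1  1.6  1.6] M [0.42 1.29 0.07] t 26.13
```

```bash
python3 -m creep '[[0,-0.0015,0,0,0,0,0],[0,-0.0015,0,0,0,0,0],[0,-0.0015,0,0,0,0,0]]'
python3 - <<'E'
from h import *
inpal()
K=(*frame(*PP,(-.003,.032,.034)),4.95);Bk=(-.065,.065,-.025,.025)
st=look('e4',PP,[(PP,*PL,(0,0,255)),(PP,*ES,(0,255,255)),(K,Bk,.04,(255,0,0))])
inpal()
E
```

```text
time_s: 26.38
tcp_pos: [0.4838, 0.131, 0.105]
ee_rot: [[-0.996, -0.085, -0.001], [-0.085, 0.996, -0.001], [0.001, -0.001, -1.0]]
wrist_force: [-5.4, 2.2, 2.7]
gripper_width: 0.009
tcp in pallet mm [-78.7  31.8  61.4] F pal [-5.2  2.7  2.7] M [0.48 1.41 0.06] t 26.38
tcp in pallet mm [-78.7  31.8  61.4] F pal [-5.5  2.4  2.5] M [0.46 1.41 0.08] t 26.53
```

View pics/e4_scene.png

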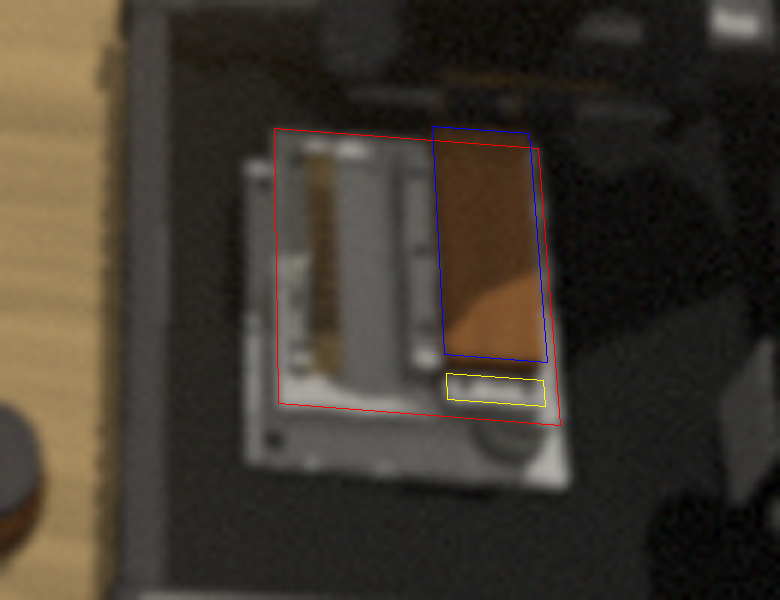

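View pics/e4_top.png

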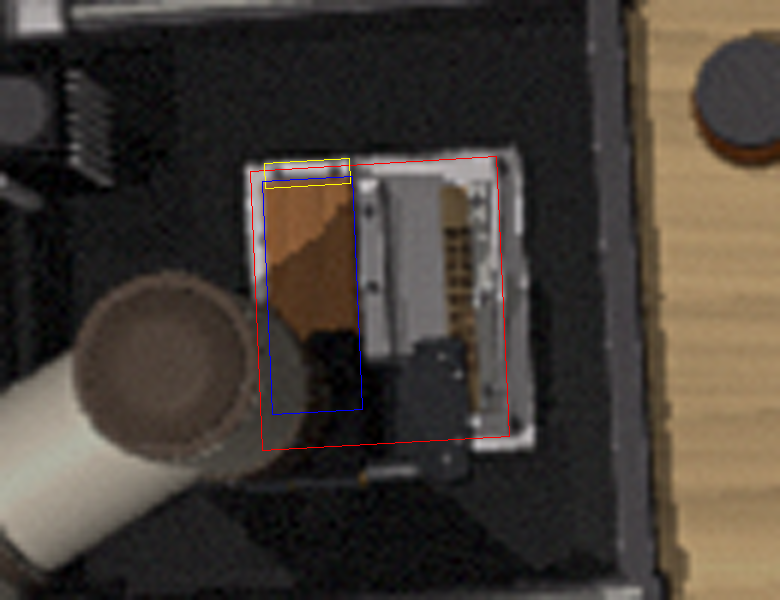

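```bash
python3 -m creep '[[0,-0.003,0,0,0,0,0],[0,-0.003,0,0,0,0,0],[0,-0.003,0,0,0,0,0]]'
python3 - <<'E'
from h import *
inpal()
E
```

```text
time_s: 26.78
tcp_pos: [0.4839, 0.131, 0.105]
ee_rot: [[-0.996, -0.085, -0.003], [-0.085, 0.996, -0.001], [0.003, -0.001, -1.0]]
wrist_force: [-5.9, 2.4, 3.9]
gripper_width: 0.006
tcp in pallet mm [-78.6  31.7  61.4] F pal [-5.7  2.9  3.9] M [0.57 1.72 0.04] t 26.78
```

The TCP no longer advances (0.1 mm for 0.9 mm commanded) with the force near 6 N, so the stop is reached. Backing off and checking.

```bash
python3 -m creep '[[0,0.02,0,0,0,0,0],[0,0.05,0,0,0,0,0],[0,0.06,0,-0.08,0,0,0],[0,0.06,0,-0.2,0,0,0],[0,0.06,0,-0.32,0,0,0]]'
python3 -m creep '[[0,-0.1,-0.05,-0.1,0,0,0],[0,-0.2,-0.1,-0.15,0,0,0],[0,-0.25,-0.1,-0.15,0,0,0],[0,-0.25,-0.1,-0.15,0,0,0],[0,-0.25,-0.1,-0.15,0,0,0]]'
python3 -m creep '[[0,0,0,0,0,0,0],[0,0,0,0,0,0,0],[0,0,0,0,0,0,0]]'
python3 - <<'E'
from h import *
inpal()
K=(*frame(*PP,(-.003,.032,.034)),4.95);Bk=(-.065,.065,-.025,.025)
st=look('f1',PP,[(PP,*PL,(0,0,255)),(PP,*FE,(0,255,0)),(PP,*ES,(0,255,255)),(K,Bk,.04,(255,0,0))])
print(fitblank(np.load('pics/f1_wrist.npy'),cam('wrist',st),(-.003,.032,0)))
cv2.imwrite('pics/f1_z.png',cv2.resize(np.load('pics/f1_wrist.npy')[90:290,150:400],None,fx=3.2,fy=3,interpolation=cv2.INTER_CUBIC))
E
```

```text
time_s: 27.2
tcp_pos: [0.4654, 0.1291, 0.2015]
ee_rot: [[-0.996, -0.085, -0.004], [-0.085, 0.996, -0.003], [0.004, -0.002, -1.0]]
wrist_force: [1.7, 1.1, -0.4]
gripper_width: 0.001
time_s: 27.62
tcp_pos: [0.5427, 0.1053, 0.2456]
ee_rot: [[-0.996, -0.084, -0.005], [-0.084, 0.996, -0.003], [0.005, -0.003, -1.0]]
wrist_force: [-1.1, 0.7, -0.6]
gripper_width: 0.001
time_s: 27.87
tcp_pos: [0.5418, 0.1054, 0.2453]
ee_rot: [[-0.996, -0.085, -0.005], [-0.085, 0.996, -0.003], [0.006, -0.003, -1.0]]
wrist_force: [0.3, 0.3, 0.6]
gripper_width: 0.006
tcp in pallet mm [-23.2   1.2 201.7] F pal [0.4 0.3 0.6] M [-0.   -0.03 -0.01] t 27.87
(array([-0.00469153,  0.03108351,  0.04262448]), np.float64(-0.16509491951248745))
```

View pics/f1_wrist.png

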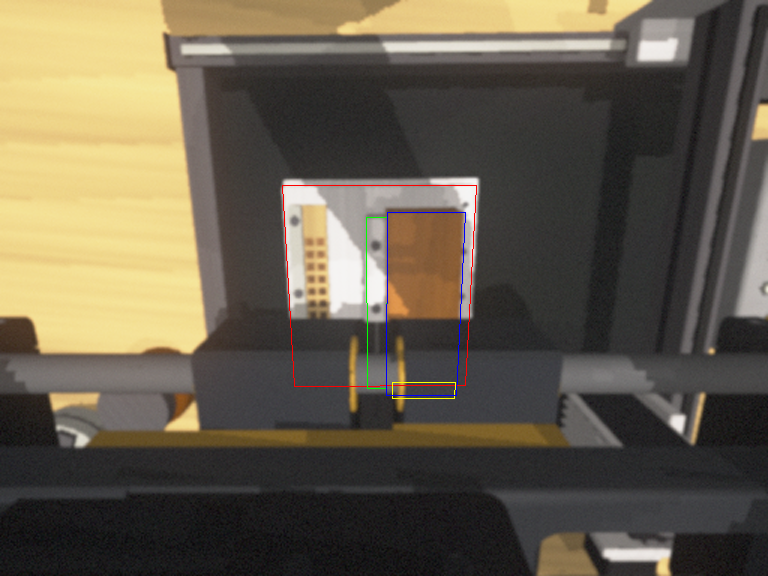

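View pics/f1_scene.png

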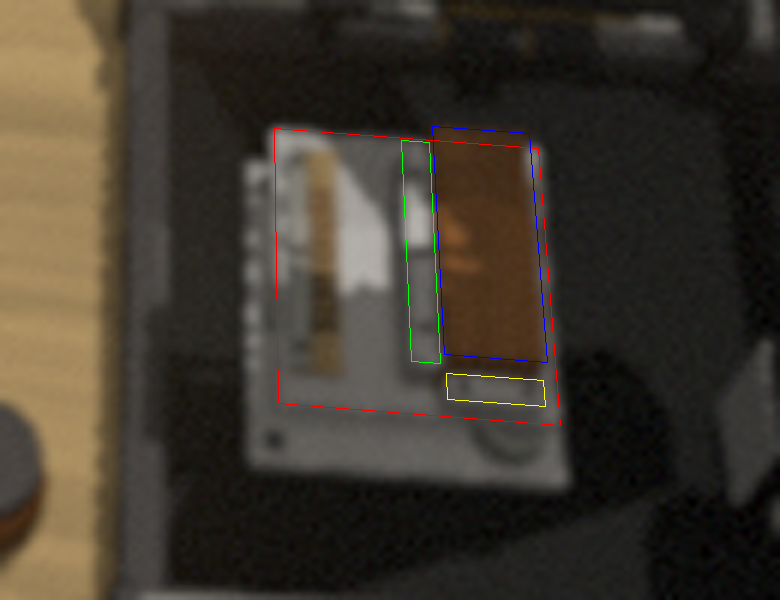

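The wrist camera shows plate and blank shifted alike (plate edge at row 180 vs 185 predicted, blank end at 208 vs 212), so their relative position looks right. Moving on to look at the end stop directly.

```bash
python3 -m creep '[[0,-0.1,0,0,0,0,0],[0,-0.2,0,0,0,0,0],[0,-0.3,0,0,0,0,0],[0,-0.38,0.02,0,0,0,0],[0,-0.38,0.02,0.05,0,0,0]]'
python3 -m creep '[[0,0,0,0,0,0,0],[0,0,0,0,0,0,0],[0,0,0,0,0,0,0]]'
python3 - <<'E'
from h import *
inpal()
st=r.sense();im=r.capture('wrist');C=cam('wrist',st);np.save('pics/f2.npy',im)
u=proj(C,[frame(*PP,(.062,.032,.054))])[0];print(u)
x,y=u.astype(int);y0=max(y-110,0)
v=im[60:230,140:400]
cv2.imwrite('pics/f2.png',cv2.resize(v,None,fx=3,fy=3,interpolation=cv2.INTER_CUBIC))
E
```

```text
time_s: 28.43
tcp_pos: [0.6604, 0.1223, 0.2316]
ee_rot: [[-0.996, -0.085, 0.003], [-0.085, 0.996, -0.002], [-0.002, -0.002, -1.0]]
wrist_force: [1.1, 0.6, 0.6]
gripper_width: 0.006
time_s: 28.68
tcp_pos: [0.6602, 0.1223, 0.2323]
ee_rot: [[-0.996, -0.085, 0.003], [-0.085, 0.996, -0.002], [-0.003, -0.003, -1.0]]
wrist_force: [-0.2, 0.0, 0.3]
gripper_width: 0.009
tcp in pallet mm [ 96.3   7.8 188.7] F pal [-0.2  0.   0.3] M [0.01 0.01 0.01] t 28.68
[276.10779631 150.16960966]
```

View pics/f2.png

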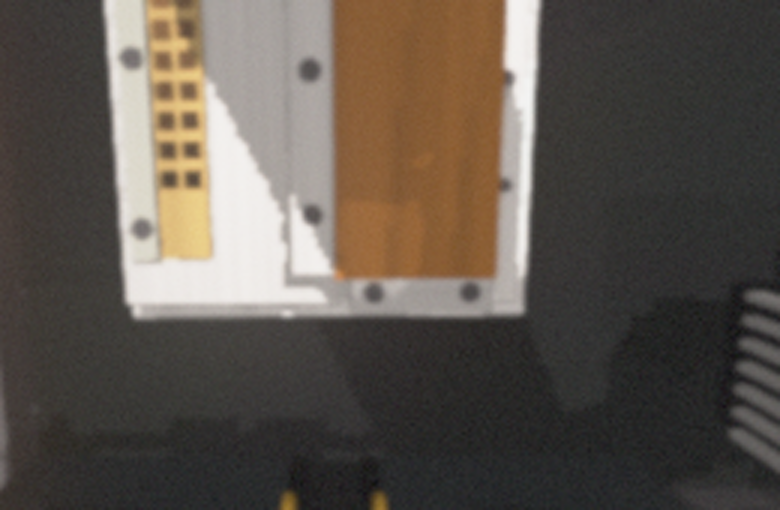

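Run:
```python
from h import *
C=cam('wrist')
def s(p): 
    u=proj(C,[frame(*PP,p)])[0]; return ((u-[140,60])*3+1).round(1)
for n,p in [("blank end -y",(.062,.007,.074)),("blank end +y",(.062,.057,.074)),("blank side +y mid",(.0,.057,.074)),("fence end",(.062,-.007,.064)),("fence end+",(.062,.007,.064)),("stop outer -",(.076,.012,.054)),("stop outer +",(.076,.06,.054)),("plate c",(.076,-.068,.034)),("plate c+",(.076,.072,.034)),("bl end 2mm off",(.060,.032,.074)),("bl 2mm y",(.062,.009,.074))]: print(n,s(p))
print(unproj(C,[((334-1)/3+140,(277-1)/3+60)],.0436+.074))
```

```text
blank end -y [333.6 279.6]
blank end +y [495.3 279.3]
blank side +y mid [505.4  66. ]
fence end [290.  275.4]
fence end+ [333.6 275.3]
stop outer - [348.6 313. ]
stop outer + [491.3 312.7]
plate c [125.2 303.6]
plate c+ [514.8 302.9]
bl end 2mm off [414.6 273. ]
bl 2mm y [340.1 279.6]
[[0.62535358 0.11858097 0.1176    ]]
```

Measured against the model: blank end at row 277 vs 279.6 ideal (under 1 mm off the stop) and side at column 334 vs 333.6 (flush). My vision-based seat pose differed by 4 mm in y from the TCP-based pallet pose, so I check the seat position again with the cup features.

Run:
```python
from h import *
ims=[]
T0=np.load('pics/top0.npy');S0=np.load('pics/scene0.npy')
T=r.capture('top');S=r.capture('scene')
np.save('pics/topF.npy',T);np.save('pics/sceneF.npy',S)
th=np.linspace(0,2*np.pi,60)
def draw(im,c,seat,tag):
    C=cam(c);u=proj(C,[(.565,.108,.06)])[0].astype(int);cr=(u[0]-50,u[1]-45);s=8
    v=cv2.resize(im[cr[1]:cr[1]+75,cr[0]:cr[0]+100],None,fx=s,fy=s,interpolation=cv2.INTER_CUBIC)
    def pl(q,col): cv2.polylines(v,[((proj(C,q)-np.array(cr)+.5)*s-.5).round().astype(int)],True,col)
    if seat:
        for F,col in [((.565,.1104,.035,4.9),(0,0,255)),((.565,.1065,.035,4.9),(0,255,0))]:
            pl([frame(*F,(a,b,0)) for a,b in [(-.088,-.08),(.088,-.08),(.088,.08),(-.088,.08)]],col)
            pl([frame(*F,(.062+.02*np.cos(t),.056+.02*np.sin(t),.021)) for t in th],col)
            pl([frame(*F,(0+.018*np.cos(t),-.054+.018*np.sin(t),.0086)) for t in th],col)
    else:
        for F,col in [(PP,(0,255,0)),((.565,.1104,.0436,4.95),(0,0,255))]:
            for rc,z in (PL,FE): pl([frame(*F,(a,b,z)) for a,b in [(rc[0],rc[2]),(rc[1],rc[2]),(rc[1],rc[3]),(rc[0],rc[3])]],col)
    cv2.imwrite(f'pics/{tag}.png',v)
draw(T0,'top',1,'s_top0');draw(S0,'scene',1,'s_scene0');draw(T,'top',0,'s_topF');draw(S,'scene',0,'s_sceneF')
```

```text
(no output)
```

View pics/s_top0.png

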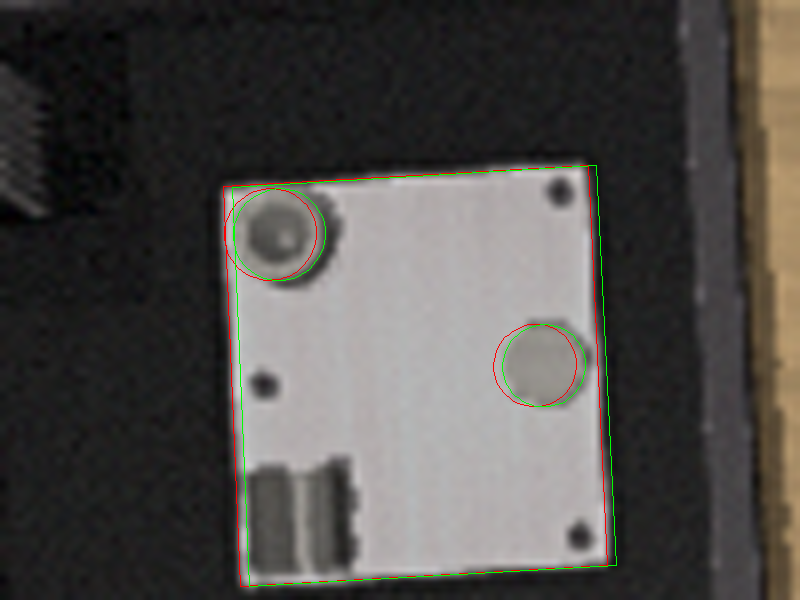

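View pics/s_scene0.png

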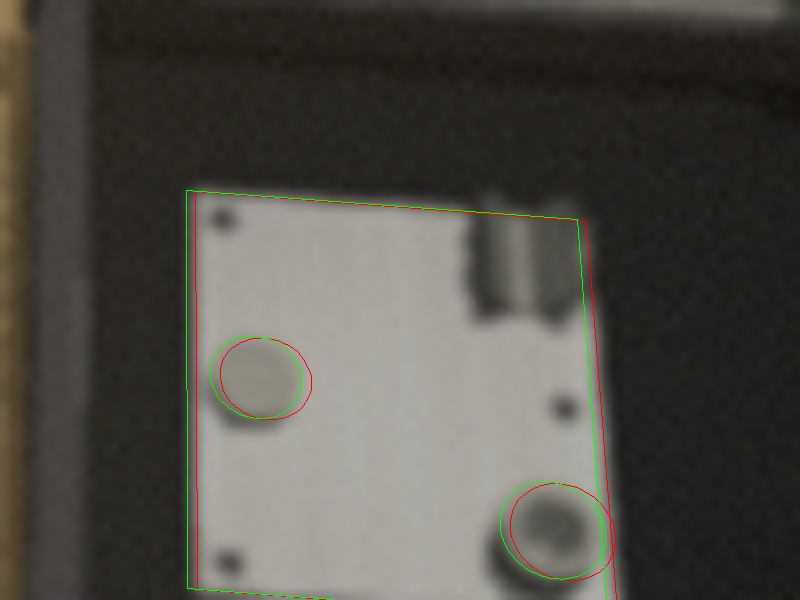

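View pics/s_sceneF.png

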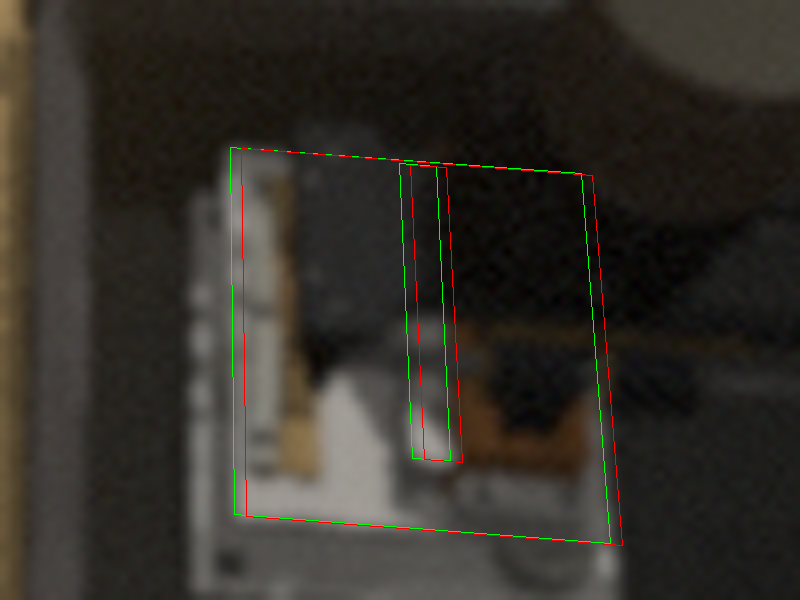

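View pics/s_topF.png

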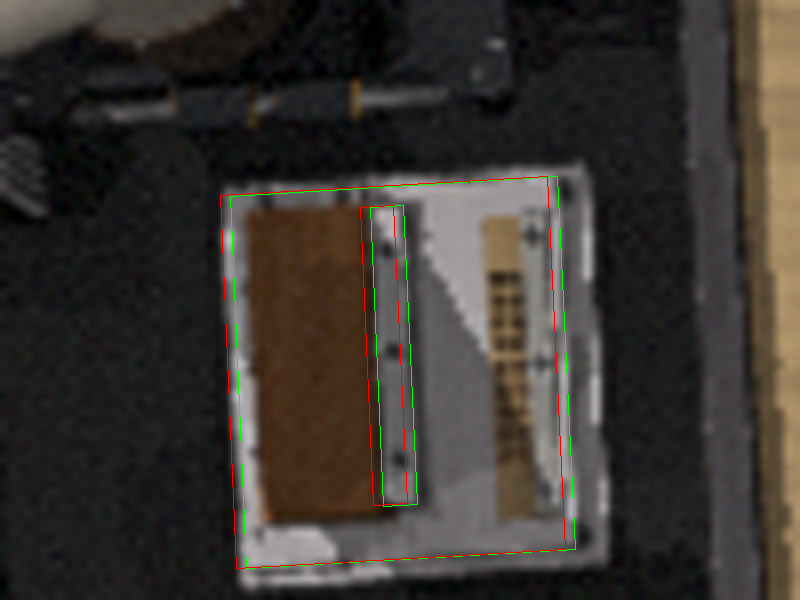

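The cone cup and flat pad agree with the pallet's final pose (green). The earlier red estimate came from the base plate's outer edges and was 4 mm off in y. The pallet has not moved since it was set down, so I hand in.

Run:
```python
from station import r
print(r.sense()['wrist_force'].round(1), r.finish_job())
```

```text
the job is handed in; nothing more can be done
[ 0.5 -0.7  0.6] None
```

The pallet is home on its cone, groove and flat pad and let go. The blank lies on its bare side against the fence and the end stop. I handed the job in at about 29 s of the 66 s, and no verdict is reported.

**How it went**
- I lifted the pallet by its fence and lowered it in small steps. The seats pushed it about 3.6 mm towards −y, and I followed before releasing it at the predicted home height.
- I laid the blank down about 22 mm off the fence and pushed it home with the closed fingers. At both the fence and the stop the tool stopped advancing at about 6 N.

**Last checks**
- **Blank:** in the close wrist view its long side is within about 0.2 mm of the fence and its end under 1 mm from the stop. An earlier fit found it parallel to the fence within 0.1°.
- **Pallet:** both fixed cameras show it in the same place as when I released it, and it matches the positions of the cone cup and flat pad.
- **Robot:** it was clear of everything, and the wrist force was at noise level.

**What disagreed**
- My first estimate of the seat position, taken from the base plate's outer edges, was about 4 mm off in y. The cone cup and flat pad confirmed the pose found by touch.
- The wrist camera showed a steady 1.5–2 mm offset in x, so I compared things with each other in the same picture.

I did not measure the other things on the bench again at the end; I saw no contact with any of them.

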